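# Unpack the lamp-head discs and stack them on the build plate

## Robot

A 6-joint arm with a two-finger parallel gripper is mounted at the origin on the work surface. World frame = base frame: x ahead of the robot, y to its left, z up, the work surface at z = 0. Lengths are in m, angles in degrees, forces in N, time in s.
With the tool pointing down it reaches from about 0.4 to 0.825 m from the base axis. Payload 7 kg.
Tool frame: the origin (TCP) lies on the front face of the gripper's body, between the roots of the fingers; the fingertips stand 66 mm ahead of it and the grasp point (between the pads) lies 47 mm ahead of it (nose_length is the distance from the TCP to the fingertips, in m); y points along the fingers, z is the direction in which the jaws open and shut, and the axes are right-handed (so a half turn about y gives the same grasp; the last joint's range is limited). The gripper opens to 88 mm and grips with 3 to 60 N. Pads are 19 mm wide; open, the fingers measure 130 mm over their backs; the gripper's body (78 mm by 193 mm) begins 47 mm behind the grasp point.
Start: joints at [-50.472, 20.546, 0.682, 0, -70.136, -16.507], TCP at [0.264, -0.621, 0.292] pointing down, gripper open.
Joint ranges: [-176.03, 176.03], [-82.01, 121.73], [-58.28, 71.71], [-173.87, 95.51], [-174.79, -0.11], [-173.66, 173.66]. Speed limits (degrees/s): [136.94, 136.94, 172.46, 180, 180, 180].

## Interface

Orientations are given as [roll, pitch, yaw] about the fixed x, y, z axes, in that order (R = Rz(yaw) Ry(pitch) Rx(roll)).
In Python, from plant import get_state, capture, close_job, nose_length gives the robot as it stands.
- The arm moves only by the tool apply_moves, never from a script. Its argument "rows" is a list of rows, each a list of 2 entries, a list of its own where there are three numbers: the shift along the tool's x, y, z in m, then the turn about the tool's y in degrees. In form: [[[tx, ty, tz], yaw], ...]. A call has 1 to 20 rows; each row is the pose to reach, as a shift and turn from the pose commanded when the call began, along the tool's axes at that moment; what a row does not reach only later rows make up. A row lasts 1/8 s, in which the tool goes at most 62.5 mm and 10.7 degrees, less where a joint would pass 70% of its speed; a pose out of reach is approached as far as the arm can. A call with a gripper value outside its range is refused whole. "gripper" is the opening, from 0 (shut) to 1 (fully open), set as the call begins (left out, the last holds). The fingers move at their own pace and stop on an object; "grip_force" is the grip in N (left out, the last holds). Time passes only in rows, so rows that repeat a pose let the fingers close. It gives the time, the measured TCP pose, the force and the opening at its end, in the units of the state.
- get_state(): the state, without advancing time (a new reading comes with each control period).
- capture(name): name is "scene" or "top" or "wrist"; returns a dict with "pixels" (384x512x3 uint8, blue, green, red), "z_map" (384x512 float32, m along the optical axis (not along the pixel's ray), 0 where there is no reading), "intrinsics" (3x3 intrinsics, pixels), "rvec" (rotation vector, rad) and "tvec" (3), from world to camera coordinates, as OpenCV has them; the wrist camera has in their place "mount" (4x4, takes a point from camera to tool coordinates, whose origin is the TCP and whose axes are the tool frame's). Camera axes: x right, y down, z forward; pixel columns grow to the right and rows downward; lengths in m; the calibration is good to about 2 mm. A picture is of the moment at which its call begins: read the wrist's pose just before it.
- close_job(): hands the job in, once; it reports no verdict.
The state is a dict: "time_s": time; "joints": joint angles; "qd": joint speeds; "joint_torque": joint torques, N m; "tcp_pos": TCP position; "eef_rot": TCP orientation; "contact_force": force on the tool from outside, world axes, zero at the start; "moment": the same for the moment, N m; "gripper_width": finger opening in m.
Only numpy, scipy, OpenCV 4.12 (cv2) and the standard library are available. Lean on these libraries where they do the work, as an engineer would, in place of code of your own. Each camera call takes 0.05 s, during which the arm holds its last target.

## Task

Push both flaps of the grey transit box all the way back so that the box stands open, then take out every disc in it and lay them flat on the round steel plate as one neat stack, centred on the plate, the widest disc at the bottom and each narrower one above. When the box is empty and the stack is complete, fold both flaps of the box down shut again, and do not push the other things on the bench about.

Things in the scene. Friction and masses are not known exactly. Their poses are not given: they have to be found in the camera images.
- box: Grey plastic transit box, open-topped, fixed: 310 mm long (its x) by 210 mm wide (its y) by 45 mm high, walls and floor 5 mm (inside 300 x 200 mm). Origin: centre of its underside. Its x axis points roughly away from the robot, y to its left side. The discs lie flat in it, in a zigzag row along x. A flap is hinged on each long rim; 35 mm lies between the flaps' free edges when both are shut.
- flap_left (a joint): Angle (rad) of the left flap: grey panel with black edge strip, 300 x 85 x 4 mm, hinged along x at the box's y = +102.5 mm, z = 45 mm. 0 = shut (level, pointing inwards), 1.57 = upright, 2.3 = end stop, leaning outwards. A friction hinge (0.07 N m, 1 to 2 N at the free edge) holds it at any angle. It starts half raised (0.35 to 0.7).
- flap_right (a joint): Angle of the right flap: the mirror image, hinged at the box's y = -102.5 mm, z = 45 mm, same meaning of the values. Either flap can be pushed open with the fingers from inside, entering between the free edges (a gap of 40 mm or more at the start), and pushed shut from outside.
- plate_top (a point): Centre of the top face of the round steel build plate, 12 mm above the bench; the plate is fixed, 130 mm in diameter, flat, with two dashed circles (72 and 116 mm diameter) marked around its centre.
- heat_sink: Flat disc, 66 mm diameter, 14 mm thick: bare aluminium heat-sink disc with grooves round its rim. Flat on both faces, either face may be up. Origin at its middle (half the thickness above its underside); z is its axis. May be absent (None at the start).
- insulator: Flat disc, 58 mm diameter, 12 mm thick: glazed white ceramic insulator disc. Flat on both faces, either face may be up. Origin at its middle (half the thickness above its underside); z is its axis. May be absent (None at the start).
- board: Flat disc, 50 mm diameter, 10 mm thick: round LED circuit board, green face with small yellow LEDs, on an aluminium carrier. Flat on both faces, either face may be up. Origin at its middle (half the thickness above its underside); z is its axis. May be absent (None at the start).
- diffuser: Flat disc, 42 mm diameter, 10 mm thick: matt white plastic diffuser disc. Flat on both faces, either face may be up. Origin at its middle (half the thickness above its underside); z is its axis. May be absent (None at the start).
- cover: Flat disc, 34 mm diameter, 10 mm thick: plain black plastic cover disc. Flat on both faces, either face may be up. Origin at its middle (half the thickness above its underside); z is its axis. May be absent (None at the start).
- spool: Bystander: solder spool, 52 mm diameter, 38 mm high, standing on the bench. Origin: centre of underside.
- screwdriver: Bystander: black-handled screwdriver, 170 mm long, lying on the bench.
- flux: Bystander: amber bottle, 48 mm diameter, 100 mm high. Origin: centre of underside.
- brush: Bystander: wooden-handled cleaning brush lying on the bench.
- pot: Bystander: dark steel cup, 70 mm diameter, 80 mm high. Origin: centre of underside.
There are look-alikes about, which are no part of the job. What is shaped like the board but brown or red is not meant.

How it is judged:
By the outcome, as a careful person would: the job done as asked, in the order asked, and still so for the second after the job is handed in, with the robot touching nothing.
Of heat_sink, insulator, board, diffuser, cover only 3 to 5 are there at a start; the rules pass over those that are not, and their reading is None.
At some moment in a run one of heat_sink, insulator, board, diffuser, cover may be knocked a few centimetres aside while the robot is not near it.
Once in a run the grip may slacken for a moment while it holds something.
It also fails if it takes over 210 s, if anything falls off the work surface, if the arm or the gripper's body presses on something with over 40 N, if the wrist force passes 120 N, or if a joint passes its speed limit or range.

## Working session

There is one attempt and no reset: what is moved stays moved. The work goes in short steps, Python scripts to look and compute and a tool call to move; the robot and the scene stay as the last step left them, time stands still between calls to the robot, and variables do not carry over. Pictures are saved under pics/ and viewed, and the job is handed in when it is done.

Besides the shell and the picture viewer there is one more tool, called after "Request:" by a JSON object that holds its "api" and its "payload". apply_moves: Moves the arm, as the interface text tells. Its arguments: {"type":"object","properties":{"rows":{"type":"array"},"gripper":{"type":"number"},"grip_force":{"type":"number"}},"required":["rows"]}

```bash
ls; mkdir -p pics
cat > h.py <<'E'
import numpy as np, cv2
from plant import get_state, capture, close_job, nose_length
from scipy.spatial.transform import Rotation as R
def tcp(s=None):
    s=s or get_state(); T=np.eye(4); T[:3,:3]=R.from_euler('xyz',s['eef_rot'],degrees=True).as_matrix(); T[:3,3]=s['tcp_pos']; return T
def cam(name):
    T=tcp(); c=capture(name)
    if 'mount' in c: c['c2w']=T@np.array(c['mount'])
    else:
        M=np.eye(4); M[:3,:3]=cv2.Rodrigues(np.array(c['rvec'],float))[0]; M[:3,3]=np.array(c['tvec']).ravel(); c['c2w']=np.linalg.inv(M)
    return c
def onplane(c,uv,z):
    K=np.array(c['intrinsics']); uv=np.atleast_2d(uv).astype(float)
    d=np.c_[uv,np.ones(len(uv))]@np.linalg.inv(K).T@c['c2w'][:3,:3].T; o=c['c2w'][:3,3]
    return o+d*((z-o[2])/d[:,2])[:,None]
def cloud(c):
    K=np.array(c['intrinsics']); z=c['z_map']; v,u=np.mgrid[:z.shape[0],:z.shape[1]]
    P=np.stack([(u-K[0,2])/K[0,0]*z,(v-K[1,2])/K[1,1]*z,z],-1)
    W=P@c['c2w'][:3,:3].T+c['c2w'][:3,3]; W[z==0]=np.nan; return W
def proj(c,p):
    M=np.linalg.inv(c['c2w']); q=np.atleast_2d(p)@M[:3,:3].T+M[:3,3]; q=q@np.array(c['intrinsics']).T; return q[:,:2]/q[:,2:]
def save(c,n): cv2.imwrite('pics/'+n+'.png',c['pixels'])
E
python3 - <<'E'
from h import *
print(get_state(), nose_length)
for n in('scene','top','wrist'):
    c=cam(n); save(c,n+'0'); print(n,c['intrinsics'],c['c2w'],c.get('mount'))
E
```

```text
pics
{'time_s': 0.0, 'joints': array([-5.04725445e+01,  2.05921788e+01,  6.32543867e-01, -2.08147728e-02,
       -7.01335826e+01, -1.65062041e+01]), 'qd': array([-0.02518528, -0.03268194, -0.00699886, -0.04768332,  0.02866426,
       -0.05033568]), 'joint_torque': array([-8.76370486e-04, -5.82722104e+01,  2.93055940e+01,  6.99725971e+00,
        6.77786578e-03, -1.56229330e-04]), 'tcp_pos': array([ 0.26380541, -0.62090163,  0.29120266]), 'eef_rot': array([-8.99050643e+01,  7.72698882e-03,  2.30141685e+01]), 'contact_force': array([-0.29957935, -0.03634792,  0.51384359]), 'moment': array([ 0.03750219,  0.02229899, -0.01026677]), 'gripper_width': 0.08733676934175622} 0.0656
scene [[456.48197041   0.         257.87925395]
 [  0.         456.48197041 186.45016015]
 [  0.           0.           1.        ]] [[-0.47224977  0.51165323 -0.71776816  1.32945169]
 [ 0.88128741  0.29040065 -0.372827    0.44277865]
 [ 0.0176822  -0.8086275  -0.58805519  0.75691356]
 [ 0.          0.          0.          1.        ]] None
top [[365.91563737   0.         253.27103824]
 [  0.         365.91563737 19
[... 235 characters left out ...]
0.          1.        ]] None
wrist [[330.52779504   0.         252.57242898]
 [  0.         330.52779504 188.27999415]
 [  0.           0.           1.        ]] [[-3.91143798e-01  8.80231499e-01  2.68698786e-01  1.90433140e-01]
 [ 9.20329524e-01  3.74003327e-01  1.14521084e-01 -6.52447817e-01]
 [ 3.10825412e-04  2.92085638e-01 -9.56392118e-01  3.83768286e-01]
 [ 0.00000000e+00  0.00000000e+00  0.00000000e+00  1.00000000e+00]] [[-2.36003377e-04  9.56357435e-01  2.92199248e-01 -7.98584903e-02]
 [ 1.19329290e-03 -2.92198779e-01  9.56356863e-01 -9.24471149e-02]
 [ 9.99999260e-01  5.74382737e-04 -1.07225464e-03 -1.89772210e-04]
 [ 0.00000000e+00  0.00000000e+00  0.00000000e+00  1.00000000e+00]]
```

View pics/scene0.png

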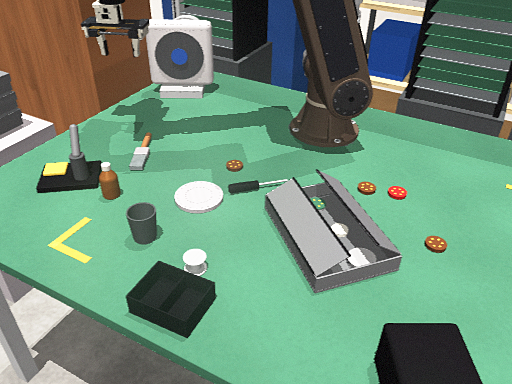

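View pics/top0.png

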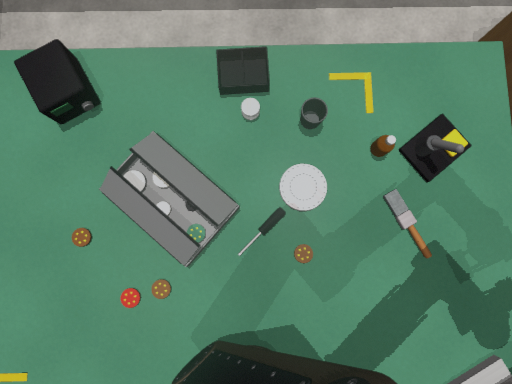

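View pics/wrist0.png

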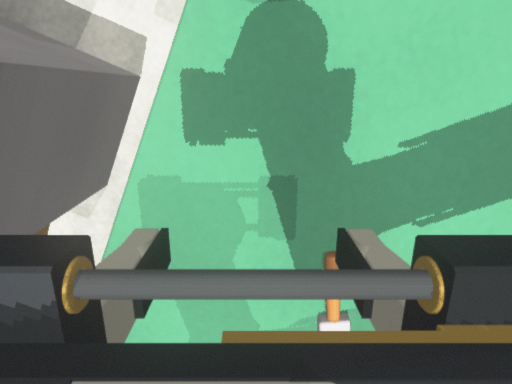

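Run:
```python
from h import *
c=cam('top'); W=cloud(c)
im=c['pixels'][120:280,90:250]; cv2.imwrite('pics/topz.png',cv2.resize(im,(800,800),interpolation=cv2.INTER_CUBIC))
s=cam('scene'); im=s['pixels'][165:295,255:410]; cv2.imwrite('pics/scz.png',cv2.resize(im,(775,590),interpolation=cv2.INTER_CUBIC))
# plate
m=(W[...,2]>0.006)&(W[...,2]<0.02); 
v,u=np.mgrid[:384,:512]
mm=m&(u>265)&(u<340)&(v>150)&(v<225)
print('plate',np.nanmean(W[mm],0),mm.sum())
p=c['pixels'].astype(int); br=(p.min(-1)>120)&(u>265)&(u<340)&(v>150)&(v<225)
ys,xs=np.nonzero(br); 
cn=max(cv2.findContours(br.astype(np.uint8),0,1)[0],key=cv2.contourArea)
print(cv2.fitEllipse(cn)); e=cv2.fitEllipse(cn); print(onplane(c,[e[0]],0.012)); 
# box rows z
sub=W[120:280,90:250,2]
for r in range(10,150,8): print(''.join('%4d'%(0 if np.isnan(a) else a*1000) for a in sub[r,5:155:5]))
```

```text
plate [ 0.52908275 -0.15279803  0.01166484] 1790
((302.79693603515625, 186.56932067871094), (46.33623123168945, 47.389896392822266), 111.9959716796875)
[[ 0.5307856  -0.15388372  0.012     ]]
  -1   0   0   0   0  -2   0  -2   0   0  -2  -1   0  -1   1   0   0   0   0   2   0   0   1   0   0  -1  -2  -2   0   0
  -1   0  -1  -1  -2  -5  -2   0   1  -3  59  56  54  50   0  -2  -1  -1  -2  -2  -4   0   3  -3  -1   0  -3  -1  -1   0
  -1   0  -3  -2  -4   0  -2  -3  77  72  67  64  60  58  53  47  -3   0   0  -4  -2   2  -4  -2   1   0   0   0   0   0
   0   0  -1  -2   0  -4   0  -1  85  80  76  71  66  66  61  56  54  50   1   0   0  -1   0  -1   1   0   2  -2   0  -1
  -4   1  -1  -3  -2   0  41  20   4   5   0  79  72  69  69  64  61  58  51  46   0   0   0   0   1  -1   0  -1   0  -2
  -2   0  -3  88  96  31   3   2  19   3   5   2  82  77  78  71  63  65  56  55  46   0   2   0   0  -2   0   0   1   0
   1   1  73  79  85  89  93  15  16  17  13   7  18  15  85  77  73  68  66  63  60  53  51   1   0  -2   1   0   0   0
  -2   0  60  66  74  77  87  93  14  19  10   4   3  13  17 
[... 569 characters left out ...]
  2   0   0  48  56  62  69  73  77  86  93   5   2  15  14  13   5   5   5  44  -1  -2  -2   2
  -1   0  -2  -3   0  -2   1   2   0   2   1  49  56  62  69  76  80  88  93  16  16  13  10   2  24  -2   2   0  -5   0
  -5   0   0  -1   0  -4   0  -2  -4  -1   0  -2   0  52  58  64  70  78  83  87  96   4  43  -3  -2   0  -1   0  -4   0
   0  -4   0   0  -2  -2  -3  -3   0   1  -2   0   0  -1   0  50  57  64  70  80  82  42   0   0  -1   0   0  -2   1   0
  -2   0   0   0  -2  -2   1   2   0   0  -2  -2  -1   0  -1  -4  47  53  61   5  -1   0  -2  -1  -2  -1  -2   0   0  -1
  -4  -1  -2   0  -2  -1   2   0   0   0  -2  -2  -2   0   1   0   0   0  45   1   0   0   1   0  -1   0   1   1   0  -1
```

View pics/topz.png

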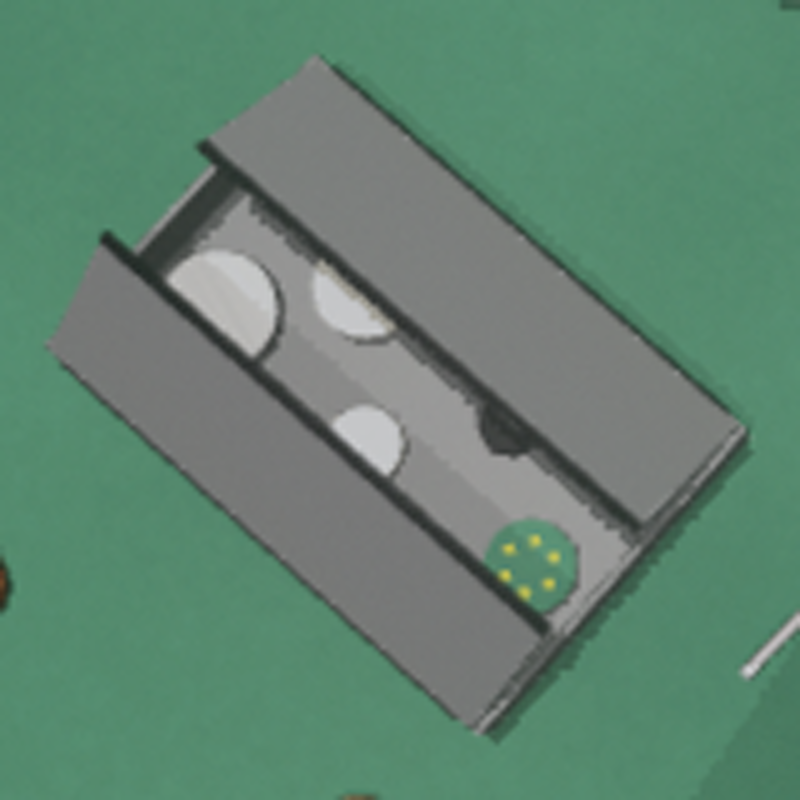

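View pics/scz.png

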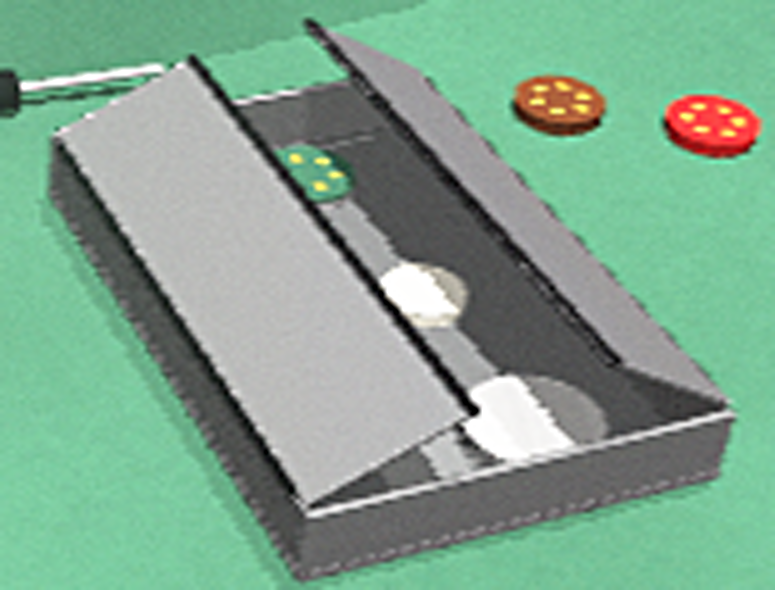

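```bash
cat >> h.py <<'E'
def boxfit():
    c=cam('top'); W=cloud(c)
    f=lambda x,y: np.array([x,y])/5+[90,120]-0.4
    C=onplane(c,[f(745,430),f(480,733)],0.045); return c,W,C
E
python3 - <<'E'
from h import *
c,W,C=boxfit(); print(C, np.linalg.norm(C[0]-C[1]))
# flap planes
a=np.deg2rad(49); P=W[120:280,90:250].reshape(-1,3); P=P[P[:,2]>0.05]
P=P[np.isfinite(P[:,0])]
# side by which cluster: project on box y
mid=C[:,:2].mean(0); 
y=(P[:,:2]-mid)@[-np.sin(a),np.cos(a)]
for s,n in((1,'left'),(-1,'right')):
    Q=P[(s*y>0.01)]
    for it in range(4):
        A=np.c_[Q[:,:2],np.ones(len(Q))]; k,_,_,_=np.linalg.lstsq(A,Q[:,2],rcond=None); r=abs(A@k-Q[:,2]); Q=Q[r<max(.004,2*np.median(r))]
    g=-s*k[:2] if 1 else 0
    # gradient points inward: = -s*ydir
    gy=-s*k[:2]; yaw=np.degrees(np.arctan2(-gy[0],gy[1])); sl=np.linalg.norm(k[:2]); 
    print(n,len(Q),'yaw',yaw,'ang',np.arctan(sl),'hinge line y off: ',)
    yd=gy/sl; # y where z=.045
    print(' y_w at z=.045:', s*(-1)*0+ ((0.045-k[2]-k[:2]@mid)/(k[:2]@yd)), 'xrange',np.percentile((Q[:,:2]-mid)@[yd[1],-yd[0]],[0.5,99.5]))
E
```

```text
[[0.47930249 0.02058    0.045     ]
 [0.32608051 0.15880095 0.045     ]] 0.2063540777094053
left 2865 yaw 47.75663884961352 ang 0.6015375463415656 hinge line y off: 
 y_w at z=.045: 0.10882955638791147 xrange [0.00519967 0.30155217]
right 3206 yaw 48.042804263841674 ang 0.44799777977282323 hinge line y off: 
 y_w at z=.045: -0.11123896316537402 xrange [0.00508794 0.30214574]
```

Request:
{"api": "apply_moves", "payload": {"rows": [[[0.545, 0, 0.668], -115], [[0.545, 0, 0.668], -115], [[0.545, 0, 0.668], -115], [[0.545, 0, 0.668], -115], [[0.545, 0, 0.668], -115], [[0.545, 0, 0.668], -115], [[0.545, 0, 0.668], -115], [[0.545, 0, 0.668], -115], [[0.545, 0, 0.668], -115], [[0.545, 0, 0.668], -115], [[0.545, 0, 0.668], -115], [[0.545, 0, 0.668], -115], [[0.545, 0, 0.668], -115], [[0.545, 0, 0.668], -115], [[0.545, 0, 0.668], -115], [[0.545, 0, 0.668], -115], [[0.545, 0, 0.668], -115], [[0.545, 0, 0.668], -115], [[0.545, 0, 0.668], -115], [[0.545, 0, 0.668], -115]], "gripper": 0, "grip_force": 20}}

```text
time_s: 2.8
tcp_pos: [0.5043, 0.2064, 0.2923]
eef_rot: [-90.0, 0.0, 138.0]
contact_force: [-0.1, 0.4, -0.5]
gripper_width: 0.0004
```

```bash
cat >> h.py <<'E'
BC=np.array([.5066,.2048]); BY=np.deg2rad(47.95)
EX=np.array([np.cos(BY),np.sin(BY)]); EY=np.array([-np.sin(BY),np.cos(BY)])
def tobox(p): d=np.atleast_2d(p)[:,:2]-BC; return np.c_[d@EX,d@EY]
def frombox(b): b=np.atleast_2d(b); return BC+b[:,:1]*EX+b[:,1:]*EY
def rel(xy,z=None,yaw=None):
    "shift in tool axes from measured pose to world tcp target"
    T=tcp(); z=T[2,3] if z is None else z; d=np.array([xy[0],xy[1],z])-T[:3,3]
    y=get_state()['eef_rot'][2]; return np.round(T[:3,:3].T@d,4), None if yaw is None else round((y-yaw+180)%360-180,2)
E
python3 - <<'E'
from h import *
s=get_state(); print(s['time_s'],s['tcp_pos'],s['eef_rot'],s['joints'],s['gripper_width'],tobox(s['tcp_pos']))
print(rel(frombox([0,.003])[0],.125,137.95))
c=cam('wrist'); save(c,'w1')
E
```

```text
2.8 [0.50431445 0.20639739 0.29233484] [-9.00167895e+01  2.25401559e-03  1.37997674e+02] [ 4.28664783e+01  8.29328968e+00 -1.58112522e+01  8.14511575e-04
 -6.58785343e+01  5.13086313e+00] 0.00043766369956684946 [[-0.00034465  0.00276706]]
(array([ 0.0002,  0.1673, -0.0003]), np.float64(0.05))
```

View pics/w1.png

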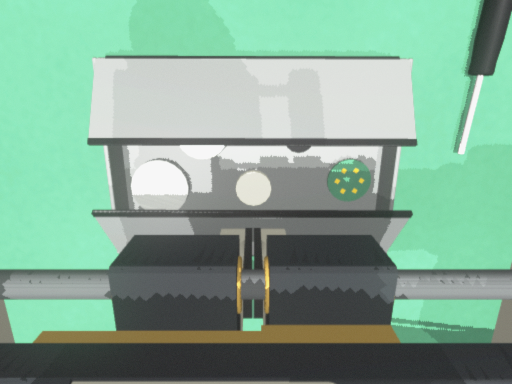

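Request:
{"api": "apply_moves", "payload": {"rows": [[[0, 0.04, 0], 0], [[0, 0.08, 0], 0], [[0, 0.12, 0], 0], [[0, 0.15, 0], 0], [[0, 0.167, 0], 0], [[0, 0.167, 0], 0]]}}

```text
time_s: 3.6
tcp_pos: [0.5037, 0.2062, 0.1239]
eef_rot: [-89.8, -0.0, 138.0]
contact_force: [-0.2, 0.5, 1.1]
gripper_width: 0.0004
```

Request:
{"api": "apply_moves", "payload": {"rows": [[[-0.01, 0.002, 0], 0], [[-0.0195, 0.003, 0], 0], [[-0.025, -0.004, 0], 0], [[-0.031, -0.011, 0], 0], [[-0.037, -0.017, 0], 0], [[-0.044, -0.022, 0], 0], [[-0.051, -0.027, 0], 0], [[-0.0575, -0.032, 0], 0], [[-0.064, -0.035, 0], 0], [[-0.071, -0.037, 0], 0], [[-0.0775, -0.039, 0], 0], [[-0.084, -0.039, 0], 0], [[-0.09, -0.039, 0], 0], [[-0.096, -0.039, 0], 0], [[-0.102, -0.037, 0], 0], [[-0.108, -0.034, 0], 0], [[-0.114, -0.032, 0], 0], [[-0.119, -0.03, 0], 0], [[-0.124, -0.027, 0], 0], [[-0.129, -0.023, 0], 0]]}}

```text
time_s: 6.1
tcp_pos: [0.6003, 0.1202, 0.1479]
eef_rot: [-90.0, -0.0, 138.0]
contact_force: [-3.7, 3.5, 3.6]
gripper_width: 0.0003
```

Run:
```python
from h import *
s=get_state(); print(s['time_s'],s['contact_force'],tobox(s['tcp_pos']))
c=cam('scene'); save(c,'s2')
```

```text
6.1 [-3.68815149  3.53652731  3.64128974] [[-8.59358300e-06 -1.26255889e-01]]
```

View pics/s2.png

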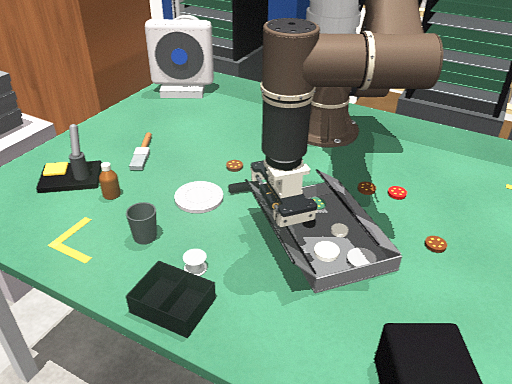

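Request:
{"api": "apply_moves", "payload": {"rows": [[[-0.003, 0.002, 0], 0], [[-0.006, 0.003, 0], 0], [[-0.006, 0.003, 0], 0]]}}

```text
time_s: 6.52
tcp_pos: [0.6014, 0.1193, 0.147]
eef_rot: [-90.0, -0.3, 138.0]
contact_force: [-27.0, 20.0, 27.9]
gripper_width: 0.0003
```

Request:
{"api": "apply_moves", "payload": {"rows": [[[0.02, -0.002, 0], 0], [[0.06, -0.002, 0], 0], [[0.1, 0.01, 0], 0], [[0.131, 0.022, 0], 0], [[0.131, 0.022, 0], 0], [[0.131, 0.022, 0], 0]]}}

```text
time_s: 7.28
tcp_pos: [0.5076, 0.2042, 0.1233]
eef_rot: [-90.0, 0.0, 138.1]
contact_force: [1.0, -0.6, -0.6]
gripper_width: 0.0005
```

Run:
```python
from h import *
s=get_state(); print(s['time_s'],s['contact_force'],tobox(s['tcp_pos']),s['tcp_pos'])
c=cam('top'); save(c,'t3')
```

```text
7.275 [ 0.95583051 -0.55477399 -0.62149486] [[ 0.00020045 -0.00117929]] [0.50760995 0.20415898 0.12334074]
```

View pics/t3.png

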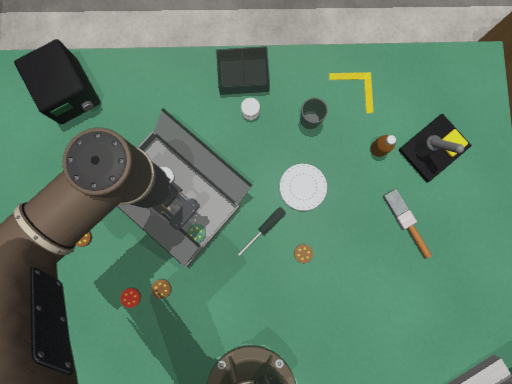

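Request:
{"api": "apply_moves", "payload": {"rows": [[[0.012, 0, 0], 0], [[0.024, 0.001, 0], 0], [[0.03, -0.008, 0], 0], [[0.036, -0.017, 0], 0], [[0.042, -0.021, 0], 0], [[0.049, -0.026, 0], 0], [[0.056, -0.032, 0], 0], [[0.062, -0.035, 0], 0], [[0.069, -0.037, 0], 0], [[0.0755, -0.039, 0], 0], [[0.082, -0.039, 0], 0], [[0.088, -0.039, 0], 0], [[0.094, -0.039, 0], 0], [[0.1, -0.037, 0], 0], [[0.106, -0.034, 0], 0], [[0.112, -0.032, 0], 0], [[0.117, -0.03, 0], 0], [[0.122, -0.027, 0], 0], [[0.127, -0.023, 0], 0], [[0.128, -0.023, 0], 0]]}}

```text
time_s: 9.82
tcp_pos: [0.4124, 0.2894, 0.1461]
eef_rot: [-90.0, 0.1, 138.1]
contact_force: [7.2, -6.0, 1.4]
gripper_width: 0.0003
```

Request:
{"api": "apply_moves", "payload": {"rows": [[[0.002, 0.0, 0], 0], [[0.003, 0.001, 0], 0], [[0.003, 0.001, 0], 0]]}}

```text
time_s: 10.2
tcp_pos: [0.4116, 0.2901, 0.1461]
eef_rot: [-90.0, 0.2, 138.1]
contact_force: [14.8, -13.7, 7.1]
gripper_width: 0.0004
```

Request:
{"api": "apply_moves", "payload": {"rows": [[[-0.03, -0.005, 0], 0], [[-0.06, -0.05, 0], 0], [[-0.078, -0.1, 0], 0], [[-0.078, -0.15, 0], 0], [[-0.078, -0.16, 0], 0], [[-0.078, -0.16, 0], 0], [[-0.078, -0.16, 0], 0]], "gripper": 1}}

```text
time_s: 11.08
tcp_pos: [0.4671, 0.2393, 0.3035]
eef_rot: [-89.9, -0.0, 138.0]
contact_force: [1.1, 0.1, -0.2]
gripper_width: 0.0646
```

```bash
cat >> h.py <<'E'
def find(c,minA=300):
    "bright / black / green blobs inside the box"
    W=cloud(c); b=tobox(W.reshape(-1,3)).reshape(384,512,2); z=W[...,2]
    inb=(abs(b[...,0])<.148)&(abs(b[...,1])<.098)
    m=(inb&(z>.010)&(z<.03)).astype(np.uint8); m=cv2.morphologyEx(m,cv2.MORPH_OPEN,np.ones((3,3)))
    n,l,st,ce=cv2.connectedComponentsWithStats(m)
    out=[]
    for i in range(1,n):
        if st[i,4]<minA/3: continue
        w=l==i; h=np.median(z[w]); cn=max(cv2.findContours(w.astype(np.uint8),0,1)[0],key=cv2.contourArea)
        P=onplane(c,cn[:,0],h)[:,:2].astype(np.float32); (cx,cy),r=cv2.minEnclosingCircle(P)
        e=cv2.fitEllipse(cn); q=onplane(c,[e[0]],h)[0]
        out.append(dict(uv=e[0],h=round(float(h),4),d_enc=round(2*r,4),d_area=round(2*float(np.sqrt(cv2.contourArea(P)/np.pi)),4),xy=q[:2].round(4),box=tobox(q)[0].round(4),bgr=np.median(c['pixels'][w],0)))
    return out
E
python3 - <<'E'
from h import *
s=get_state(); print(s['time_s'],s['contact_force'],tobox(s['tcp_pos']),s['tcp_pos'],s['joints'])
c=cam('wrist'); save(c,'w4'); 
for o in find(c): print(o)
c=cam('scene'); save(c,'s4')
for o in find(c): print(o)
E
```

```text
11.075 [ 1.05443773  0.11071274 -0.19342453] [[-0.00083863  0.05238633]] [0.46713828 0.23926453 0.30346039] [ 4.85335318e+01  5.98451122e+00 -1.70103728e+01 -3.77192716e-02
 -6.71543572e+01 -4.89788529e-01]
{'uv': (199.40512084960938, 85.55072021484375), 'h': 0.017, 'd_enc': 0.0581, 'd_area': 0.0564, 'xy': array([0.5654, 0.227 ]), 'box': array([ 0.0559, -0.0288]), 'bgr': array([247., 247., 247.])}
{'uv': (297.89300537109375, 91.22078704833984), 'h': 0.015, 'd_enc': 0.0341, 'd_area': 0.0326, 'xy': array([0.4886, 0.1505]), 'box': array([-0.0524, -0.023 ]), 'bgr': array([93., 94., 93.])}
{'uv': (157.78271484375, 142.580078125), 'h': 0.0188, 'd_enc': 0.0676, 'd_area': 0.0656, 'xy': array([0.5527, 0.306 ]), 'box': array([0.106 , 0.0336]), 'bgr': array([246., 246., 246.])}
{'uv': (348.2904968261719, 135.82618713378906), 'h': 0.0151, 'd_enc': 0.0512, 'd_area': 0.0495, 'xy': array([0.4119, 0.1388]), 'box': array([-0.1124,  0.0261]), 'bgr': array([168., 217., 133.])}
{'uv': (251.7864227294922, 144.31253051757812), 'h': 0.015, 'd_enc': 0.0418, 'd_area': 0.0404, 'xy': array([0.4788, 0.2279]), '
[... 335 characters left out ...]
: 0.0377, 'd_area': 0.0325, 'xy': array([0.4917, 0.1516]), 'box': array([-0.0495, -0.0246]), 'bgr': array([40., 40., 39.])}
{'uv': (338.87353515625, 229.13040161132812), 'h': 0.0148, 'd_enc': 0.0476, 'd_area': 0.0421, 'xy': array([0.4827, 0.2301]), 'box': array([0.0028, 0.0347]), 'bgr': array([255., 255., 255.])}
{'uv': (325.9032897949219, 250.00054931640625), 'h': 0.0169, 'd_enc': 0.0627, 'd_area': 0.0584, 'xy': array([0.5694, 0.2296]), 'box': array([ 0.0605, -0.03  ]), 'bgr': array([253., 254., 255.])}
{'uv': (359.8060302734375, 256.7472229003906), 'h': 0.019, 'd_enc': 0.0711, 'd_area': 0.0604, 'xy': array([0.5542, 0.306 ]), 'box': array([0.1071, 0.0324]), 'bgr': array([245., 246., 247.])}
```

View pics/w4.png

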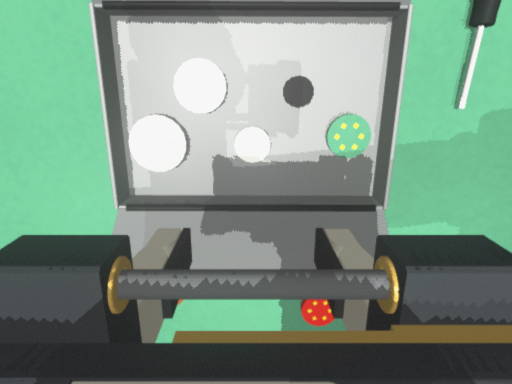

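View pics/s4.png

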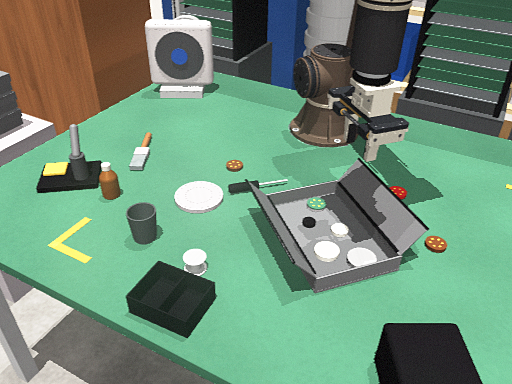

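Request:
{"api": "apply_moves", "payload": {"rows": [[[0.029, 0.0, -0.05], 0], [[0.029, 0.03, -0.107], 0], [[0.029, 0.08, -0.107], 0], [[0.029, 0.12, -0.107], 0], [[0.029, 0.16, -0.107], 0], [[0.029, 0.19, -0.107], 0], [[0.029, 0.21, -0.107], 0], [[0.029, 0.222, -0.107], 0], [[0.029, 0.228, -0.107], 0], [[0.029, 0.228, -0.107], 0]], "gripper": 0}}

```text
time_s: 12.42
tcp_pos: [0.5179, 0.3385, 0.0771]
eef_rot: [-90.0, 0.0, 138.0]
contact_force: [-0.0, -0.4, -0.1]
gripper_width: 0.0003
```

Request:
{"api": "apply_moves", "payload": {"rows": [[[-0.003, 0, 0], 0], [[-0.006, 0, 0], 0], [[-0.009, 0, 0], 0], [[-0.012, 0, 0], 0], [[-0.015, 0, 0], 0], [[-0.018, 0, 0], 0], [[-0.02, 0, 0], 0], [[-0.02, 0, 0], 0]]}}

```text
time_s: 13.42
tcp_pos: [0.5329, 0.3248, 0.0771]
eef_rot: [-90.0, 0.0, 138.0]
contact_force: [-0.0, 0.7, 0.5]
gripper_width: 0.0002
```

Request:
{"api": "apply_moves", "payload": {"rows": [[[0.003, 0, 0], 0], [[0.003, -0.04, 0], 0], [[0.003, -0.08, 0], 0], [[0.003, -0.13, 0], 0], [[-0.02, -0.19, 0], 0], [[-0.02, -0.21, 0.03], 0], [[-0.02, -0.21, 0.03], 0], [[-0.02, -0.21, 0.03], 0]], "gripper": 1}}

```text
time_s: 14.42
tcp_pos: [0.5273, 0.2894, 0.2867]
eef_rot: [-90.0, -0.0, 138.0]
contact_force: [0.5, -0.2, -0.3]
gripper_width: 0.0748
```

Run:
```python
from h import *
s=get_state(); print(s['time_s'],s['contact_force'],tobox(s['tcp_pos']),s['tcp_pos'],s['joints'])
c=cam('wrist'); save(c,'w5'); 
for o in find(c): print(o)
```

```text
14.425 [ 0.53531192 -0.15523371 -0.31501788] [[0.07666328 0.04132211]] [0.52726327 0.28940381 0.2866963 ] [ 4.73497334e+01  1.39014357e+01 -9.42845100e+00 -1.46953745e-02
 -6.66926350e+01  6.78650915e-01]
{'uv': (271.111328125, 96.56393432617188), 'h': 0.017, 'd_enc': 0.0578, 'd_area': 0.0563, 'xy': array([0.5657, 0.2272]), 'box': array([ 0.0563, -0.0289]), 'bgr': array([247., 247., 247.])}
{'uv': (372.1980285644531, 102.4092788696289), 'h': 0.0149, 'd_enc': 0.0346, 'd_area': 0.0331, 'xy': array([0.4889, 0.1509]), 'box': array([-0.0519, -0.023 ]), 'bgr': array([84., 85., 84.])}
{'uv': (224.60853576660156, 139.0634765625), 'h': 0.0189, 'd_enc': 0.0664, 'd_area': 0.0648, 'xy': array([0.566 , 0.2943]), 'box': array([0.1063, 0.0158]), 'bgr': array([246., 246., 246.])}
{'uv': (421.6701354980469, 147.93783569335938), 'h': 0.0151, 'd_enc': 0.0522, 'd_area': 0.0502, 'xy': array([0.4124, 0.139 ]), 'box': array([-0.112 ,  0.0259]), 'bgr': array([160., 209., 126.])}
{'uv': (321.1013488769531, 156.61474609375), 'h': 0.0148, 'd_enc': 0.0425, 'd_area': 0.0409, 'xy': array([0.4793, 0.2281]), 'box': array([-0.001 ,  0.0359]), 'bgr': array([247., 247., 247.])}
```

View pics/w5.png

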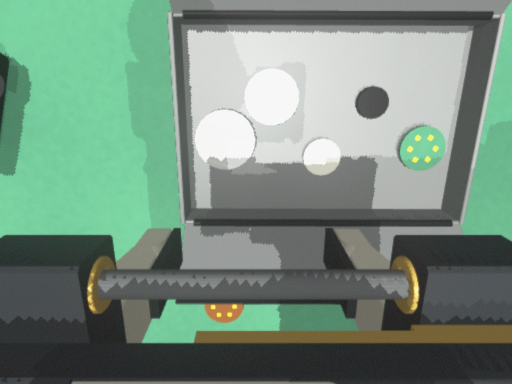

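Request:
{"api": "apply_moves", "payload": {"rows": [[[-0.0255, 0, -0.0296], 10], [[-0.0255, 0, -0.0296], 20], [[-0.0255, 0, -0.0296], 30], [[-0.0255, 0, -0.0296], 40], [[-0.0255, 0, -0.0296], 50], [[-0.0255, 0, -0.0296], 60], [[-0.0255, 0, -0.0296], 70], [[-0.0255, 0, -0.0296], 80], [[-0.0255, 0, -0.0296], 90], [[-0.0255, 0, -0.0296], 90], [[-0.0255, 0, -0.0296], 90]]}}

```text
time_s: 15.85
tcp_pos: [0.5663, 0.2945, 0.2862]
eef_rot: [-90.0, 0.1, 48.3]
contact_force: [-0.3, -0.3, 0.3]
gripper_width: 0.0875
```

Run:
```python
from h import *
s=get_state(); print(s['time_s'],s['gripper_width'],tobox(s['tcp_pos']),s['tcp_pos'],s['joints'])
c=cam('wrist'); save(c,'w6'); 
for o in find(c): print(o)
```

```text
15.85 0.0874974234696047 [[0.10660904 0.01578209]] [0.56628533 0.29453418 0.28621305] [ 4.49662485e+01  1.73770497e+01 -4.70571513e+00 -3.00561859e-04
 -6.80014655e+01 -8.67095550e+01]
{'uv': (214.76275634765625, 9.475436210632324), 'h': 0.0149, 'd_enc': 0.0335, 'd_area': 0.0258, 'xy': array([0.4919, 0.1545]), 'box': array([-0.0472, -0.0227]), 'bgr': array([92., 92., 91.])}
{'uv': (273.4886169433594, 59.151466369628906), 'h': 0.0149, 'd_enc': 0.0418, 'd_area': 0.0404, 'xy': array([0.4785, 0.228 ]), 'box': array([-0.0017,  0.0364]), 'bgr': array([247., 247., 247.])}
{'uv': (212.11106872558594, 115.7024917602539), 'h': 0.017, 'd_enc': 0.058, 'd_area': 0.0565, 'xy': array([0.5647, 0.2272]), 'box': array([ 0.0555, -0.0282]), 'bgr': array([232., 240., 240.])}
{'uv': (253.80856323242188, 161.54437255859375), 'h': 0.0189, 'd_enc': 0.0667, 'd_area': 0.065, 'xy': array([0.5644, 0.2941]), 'box': array([0.105 , 0.0169]), 'bgr': array([246., 247., 247.])}
```

View pics/w6.png

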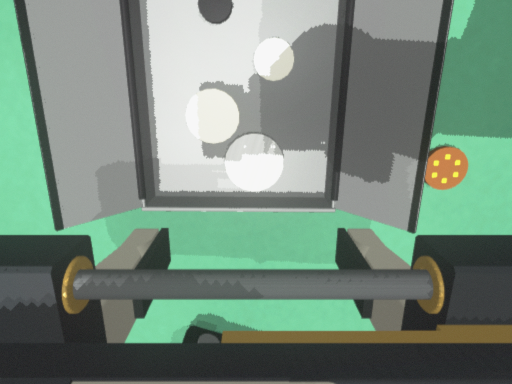

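Request:
{"api": "apply_moves", "payload": {"rows": [[[-0.001, 0.05, 0.0005], 0], [[-0.001, 0.1, 0.0005], 0], [[-0.001, 0.14, 0.0005], 0], [[-0.001, 0.17, 0.0005], 0], [[-0.001, 0.19, 0.0005], 0], [[-0.001, 0.205, 0.0005], 0], [[-0.001, 0.212, 0.0005], 0], [[-0.001, 0.212, 0.0005], 0]], "gripper": 1}}

```text
time_s: 16.9
tcp_pos: [0.5653, 0.2939, 0.0751]
eef_rot: [-90.0, 0.0, 48.1]
contact_force: [0.2, 0.3, -0.1]
gripper_width: 0.0875
```

Request:
{"api": "apply_moves", "payload": {"rows": [[[0, 0, 0], 0], [[0, 0, 0], 0], [[0, 0, 0], 0], [[0, 0, 0], 0], [[0, 0, 0], 0], [[0, 0, 0], 0]], "gripper": 0.6, "grip_force": 30}}

```text
time_s: 17.65
tcp_pos: [0.5654, 0.2941, 0.0758]
eef_rot: [-90.0, -0.0, 48.0]
contact_force: [-2.5, -0.4, 5.6]
gripper_width: 0.0649
```

Request:
{"api": "apply_moves", "payload": {"rows": [[[0, -0.02, 0], 0], [[0, -0.06, 0], 0], [[0, -0.11, 0], 0], [[0, -0.16, 0], 0], [[0, -0.2, 0], 0], [[0, -0.225, 0], 0], [[0, -0.225, 0], 0]]}}

```text
time_s: 18.52
tcp_pos: [0.5658, 0.2942, 0.3022]
eef_rot: [-90.0, -0.2, 48.0]
contact_force: [0.7, -0.0, -2.0]
gripper_width: 0.0654
```

Request:
{"api": "apply_moves", "payload": {"rows": [[[-0.03, 0, -0.027], 0], [[-0.065, 0, -0.058], 0], [[-0.105, 0, -0.094], 0], [[-0.145, 0, -0.13], 0], [[-0.185, 0, -0.165], 0], [[-0.225, 0, -0.2], 0], [[-0.26, 0, -0.232], 0], [[-0.29, 0, -0.26], 0], [[-0.307, 0, -0.2735], 0], [[-0.307, 0, -0.2735], 0], [[-0.307, 0, -0.2735], 0]]}}

```text
time_s: 19.9
tcp_pos: [0.5629, -0.117, 0.2991]
eef_rot: [-89.9, 0.1, 48.0]
contact_force: [-0.0, 0.2, -0.8]
gripper_width: 0.0651
```

```bash
cat >> h.py <<'E'
def plate(c,guess=(.530,-.154)):
    W=cloud(c); z=W[...,2]; m=(np.hypot(W[...,0]-guess[0],W[...,1]-guess[1])<.08)&(z>.008)
    m&=c['pixels'].min(-1)>110
    l=cv2.findContours(m.astype(np.uint8),cv2.RETR_EXTERNAL,cv2.CHAIN_APPROX_NONE)[0]; cn=max(l,key=cv2.contourArea)
    P=onplane(c,cn[:,0],.012)[:,:2].astype(np.float32); (x,y),r=cv2.minEnclosingCircle(P); e=cv2.fitEllipse(cn)
    return onplane(c,[e[0]],.012)[0][:2].round(4),(round(x,4),round(y,4),round(2*r,4)),e
E
python3 - <<'E'
from h import *
s=get_state(); print(s['time_s'],s['gripper_width'],s['eef_rot'],s['tcp_pos'],s['joints'],s['contact_force'])
c=cam('wrist'); save(c,'w7'); print(plate(c))
E
```

```text
19.9 0.06505261750997836 [-8.99274515e+01  5.04408406e-02  4.79975255e+01] [ 0.56291863 -0.11699462  0.29911688] [ 7.73306535e+00  1.09620726e+01 -1.15883796e+01 -2.46277046e-02
 -6.75349288e+01 -4.97261441e+01] [-0.03961026  0.18218966 -0.79245809]
(array([ 0.5293, -0.1562]), (0.5315, -0.1538, 0.1295), ((251.47731018066406, 113.99443817138672), (113.72467803955078, 116.33605194091797), 178.62217712402344))
```

View pics/w7.png

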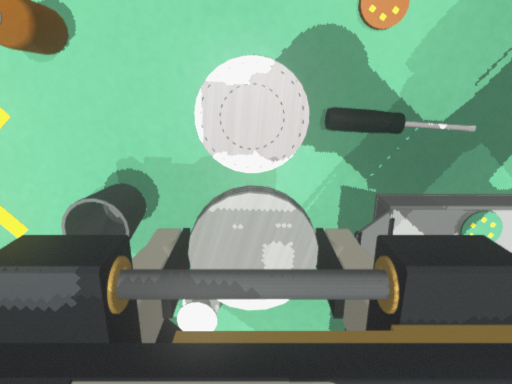

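```bash
cat >> h.py <<'E'
from scipy.optimize import least_squares
def circ(P,r=None,it=3):
    P=np.asarray(P)[:,:2]; x0=np.r_[P.mean(0),.04 if r is None else r]
    f=lambda p: np.hypot(*(P-p[:2]).T)-(p[2] if r is None else r)
    q=least_squares(f,x0,loss='soft_l1',f_scale=.0007).x; return q.round(4),round(float(np.std(f(q))),4)
E
python3 - <<'E'
from h import *
c=cam('wrist'); W=cloud(c); p=c['pixels'].astype(int); T=tcp()
hs=cv2.cvtColor(c['pixels'],cv2.COLOR_BGR2HSV)
m=(hs[...,1]<60)&(hs[...,2]>120)
v,u=np.mgrid[:384,:512]
a=m&(u>180)&(u<325)&(v>40)&(v<180)
cn=max(cv2.findContours(a.astype(np.uint8),0,1)[0],key=cv2.contourArea)[:,0]
print('plate',circ(onplane(c,cn,.012)), circ(onplane(c,cn,.012),.065))
# top-cam too
d=W[...,2]; hd=(d>.225)&(d<.26)&(u>185)&(u<322)&(v<268)
cz=np.nanmedian(d[hd]); print('held top z rel tcp',cz-T[2,3],hd.sum())
cn=max(cv2.findContours(hd.astype(np.uint8),0,1)[0],key=cv2.contourArea)[:,0]
cn=cn[(cn[:,1]<262)]
Q=onplane(c,cn,cz)-T[:3,3]; Q=Q@T[:3,:3]; print('held in tool xz',circ(Q[:,[0,2]]),circ(Q[:,[0,2]],.033))
c=cam('top'); hs=cv2.cvtColor(c['pixels'],cv2.COLOR_BGR2HSV); m=(hs[...,1]<60)&(hs[...,2]>120); a=m&(u>270)&(u<335)&(v>155)&(v<220)
cn=max(cv2.findContours(a.astype(np.uint8),0,1)[0],key=cv2.contourArea)[:,0]
print('top plate',circ(onplane(c,cn,.012)),circ(onplane(c,cn,.012),.065)); save(c,'t7')
E
```

```text
plate (array([ 0.5312, -0.1539,  0.0647]), 0.0003) (array([ 0.5312, -0.1538,  0.065 ]), 0.0003)
held top z rel tcp -0.057169244531990904 9118
held in tool xz (array([-0.0015,  0.0003,  0.0337]), 0.0009) (array([-0.0024,  0.0001,  0.033 ]), 0.0009)
top plate (array([ 0.5249, -0.1588,  0.0585]), 0.0145) (array([ 0.531 , -0.1539,  0.065 ]), 0.0169)
```

Request:
{"api": "apply_moves", "payload": {"rows": [[[-0.03, 0.01, -0.001], 0], [[-0.0476, 0.04, -0.0012], 0], [[-0.0476, 0.08, -0.0012], 0], [[-0.0476, 0.12, -0.0012], 0], [[-0.0476, 0.16, -0.0012], 0], [[-0.0476, 0.19, -0.0012], 0], [[-0.0476, 0.205, -0.0012], 0], [[-0.0476, 0.212, -0.0012], 0], [[-0.0476, 0.213, -0.0012], 0], [[-0.0476, 0.213, -0.0012], 0]]}}

```text
time_s: 21.3
tcp_pos: [0.5329, -0.1534, 0.0881]
eef_rot: [-90.1, -0.1, 48.0]
contact_force: [0.6, 0.2, -0.2]
gripper_width: 0.065
```

Run:
```python
from h import *
s=get_state(); print(s['time_s'],s['gripper_width'],s['contact_force'],s['tcp_pos']); print(rel((.5319,-.1532),.083))
```

```text
21.3 0.06497842451978147 [ 0.56734096  0.17634308 -0.19786266] [ 0.53292601 -0.15339255  0.08811215]
(array([-0.0005,  0.0051,  0.0009]), None)
```

Request:
{"api": "apply_moves", "payload": {"rows": [[[-0.0003, 0.001, 0.0007], 0], [[-0.0003, 0.002, 0.0007], 0], [[-0.0003, 0.003, 0.0007], 0], [[-0.0003, 0.003, 0.0007], 0]]}}

```text
time_s: 21.8
tcp_pos: [0.5315, -0.1532, 0.0841]
eef_rot: [-90.0, 0.0, 48.0]
contact_force: [-0.9, 0.2, -1.7]
gripper_width: 0.0652
```

Request:
{"api": "apply_moves", "payload": {"rows": [[[0, 0.0005, 0], 0], [[0, 0.001, 0], 0], [[0, 0.001, 0], 0]]}}

```text
time_s: 22.18
tcp_pos: [0.5316, -0.1532, 0.0831]
eef_rot: [-90.0, 0.0, 48.0]
contact_force: [0.3, -0.0, 0.0]
gripper_width: 0.065
```

Request:
{"api": "apply_moves", "payload": {"rows": [[[0, 0.0005, 0], 0], [[0, 0.001, 0], 0], [[0, 0.001, 0], 0]]}}

```text
time_s: 22.55
tcp_pos: [0.5316, -0.1532, 0.0827]
eef_rot: [-90.0, -0.0, 48.0]
contact_force: [-1.8, 0.0, 5.6]
gripper_width: 0.065
```

Request:
{"api": "apply_moves", "payload": {"rows": [[[0, 0, 0], 0], [[0, 0, 0], 0], [[0, 0, 0], 0], [[0, -0.01, 0], 0], [[0, -0.04, 0], 0], [[0, -0.09, 0], 0], [[0.02, -0.15, 0], 0], [[0.048, -0.2, 0], 0], [[0.048, -0.215, 0], 0], [[0.048, -0.215, 0], 0], [[0.048, -0.215, 0], 0]], "gripper": 1}}

```text
time_s: 23.92
tcp_pos: [0.5626, -0.1178, 0.2956]
eef_rot: [-89.9, 0.1, 48.0]
contact_force: [0.5, -0.3, 0.1]
gripper_width: 0.0877
```

```bash
cat >> h.py <<'E'
def stack(name,guess=(.5312,-.1539)):
    c=cam('wrist'); save(c,name); W=cloud(c); z=W[...,2]
    m=np.hypot(W[...,0]-guess[0],W[...,1]-guess[1])<.09
    hs=cv2.cvtColor(c['pixels'],cv2.COLOR_BGR2HSV)
    a=(m&(hs[...,1]<60)&(z>.006)).astype(np.uint8)
    cn=max(cv2.findContours(a,0,1)[0],key=cv2.contourArea)[:,0]; print('plate',circ(onplane(c,cn,.012),.065))
    out=[]
    for lo in [.019,.030,.0425,.053,.063]:
        b=(m&(z>lo)&(z<.1)).astype(np.uint8)
        if b.sum()<60: break
        cn=max(cv2.findContours(b,0,1)[0],key=cv2.contourArea)[:,0]
        zz=z[(b>0)]; h=np.percentile(zz,50); print('lo',lo,'h',round(float(h),4),circ(onplane(c,cn,h)))
    return c
E
python3 - <<'E'
from h import *
s=get_state(); print(s['time_s'],s['gripper_width'],s['contact_force'],s['tcp_pos'],s['joints'])
stack('w8')
E
```

```text
23.925 0.0877016221915891 [ 0.53835433 -0.30011119  0.05998887] [ 0.56256943 -0.11778053  0.29559417] [ 7.65095141e+00  1.11094782e+01 -1.18698477e+01 -3.35696104e-02
 -6.71685283e+01 -4.96502107e+01]
plate (array([0.6787, 0.0599, 0.065 ]), 0.0998)
lo 0.019 h 0.0259 (array([ 0.5322, -0.153 ,  0.0324]), 0.0003)
```

View pics/w8.png

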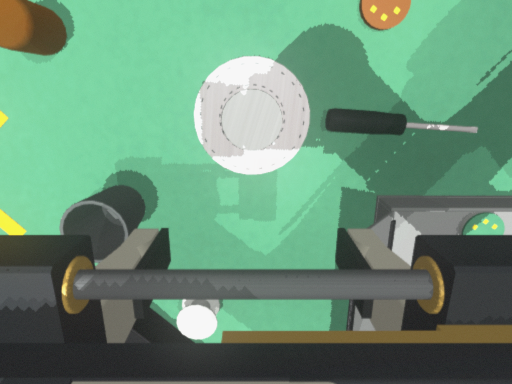

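Request:
{"api": "apply_moves", "payload": {"rows": [[[0.03, 0, 0.03], -8], [[0.06, 0, 0.062], -18], [[0.09, 0, 0.094], -28], [[0.12, 0, 0.125], -38], [[0.15, 0, 0.156], -48], [[0.18, 0, 0.188], -58], [[0.21, 0, 0.219], -68], [[0.235, 0, 0.245], -78], [[0.258, 0, 0.269], -88], [[0.258, 0, 0.269], -90], [[0.258, 0, 0.269], -90], [[0.258, 0, 0.269], -90]]}}

```text
time_s: 25.48
tcp_pos: [0.5363, 0.2532, 0.2967]
eef_rot: [-89.9, -0.0, 137.9]
contact_force: [-0.3, -0.9, 0.4]
gripper_width: 0.088
```

Run:
```python
from h import *
s=get_state(); print(s['time_s'],s['eef_rot'],tobox(s['tcp_pos']),s['tcp_pos'])
c=cam('wrist'); save(c,'w9'); 
F=find(c)
for o in F: print(o['h'],o['d_area'],o['xy'],o['box'],o['bgr'],o['uv'])
o=[o for o in F if abs(o['d_area']-.057)<.003][0]; print(rel(o['xy'],.0735,138))
```

```text
25.475 [-8.99461457e+01 -4.37327738e-03  1.37882714e+02] [[0.05579049 0.01037288]] [0.5362648  0.25317535 0.29672221]
0.0169 0.0563 [0.5656 0.2272] [ 0.0562 -0.0288] [247. 247. 247.] (251.2373504638672, 125.23993682861328)
0.0149 0.0327 [0.4891 0.1507] [-0.0519 -0.0233] [83. 83. 82.] (347.4441223144531, 129.9674530029297)
0.015 0.05 [0.4123 0.1388] [-0.1121  0.0258] [142. 186. 118.] (395.6380615234375, 172.3241729736328)
0.0148 0.0406 [0.4794 0.2277] [-0.0012  0.0356] [185. 201. 201.] (300.1343078613281, 180.4462432861328)
(array([-0.0391,  0.2235, -0.0004]), np.float64(-0.11))
```

View pics/w9.png

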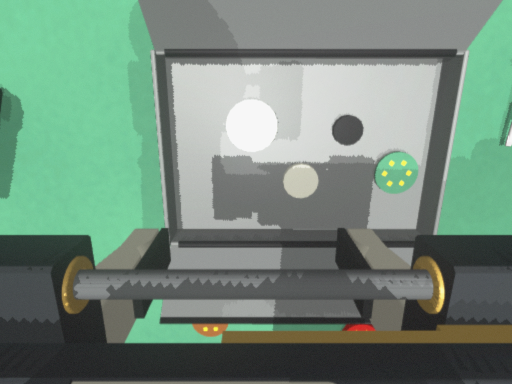

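Request:
{"api": "apply_moves", "payload": {"rows": [[[-0.025, 0.03, 0], 0], [[-0.039, 0.08, 0], 0], [[-0.039, 0.13, 0], 0], [[-0.039, 0.17, 0], 0], [[-0.039, 0.2, 0], 0], [[-0.039, 0.216, 0], 0], [[-0.039, 0.2225, 0], 0], [[-0.039, 0.2225, 0], 0]]}}

```text
time_s: 26.52
tcp_pos: [0.5656, 0.2282, 0.0752]
eef_rot: [-90.0, 0.0, 138.0]
contact_force: [-0.6, 0.3, -0.2]
gripper_width: 0.0877
```

Request:
{"api": "apply_moves", "payload": {"rows": [[[0, 0, 0], 0], [[0, 0, 0], 0], [[0, 0, 0], 0], [[0, 0, 0], 0], [[0, 0, 0], 0], [[0, 0, 0], 0], [[0, 0, 0], 0]], "gripper": 0.5, "grip_force": 30}}

```text
time_s: 27.4
tcp_pos: [0.5654, 0.2283, 0.075]
eef_rot: [-90.0, 0.0, 138.0]
contact_force: [-2.2, -0.5, 5.7]
gripper_width: 0.0568
```

Request:
{"api": "apply_moves", "payload": {"rows": [[[0, -0.02, 0], 0], [[0, -0.06, 0], 0], [[0, -0.11, 0], 0], [[0, -0.16, 0], 0], [[0, -0.2, 0], 0], [[0, -0.22, 0], 0], [[0, -0.22, 0], 0], [[0, -0.22, 0], 0]]}}

```text
time_s: 28.4
tcp_pos: [0.5647, 0.2279, 0.2931]
eef_rot: [-89.9, -0.1, 138.0]
contact_force: [-0.2, -0.2, -2.7]
gripper_width: 0.0569
```

Run:
```python
from h import *
s=get_state(); print(s['time_s'],s['eef_rot'],tobox(s['tcp_pos']),s['tcp_pos'],s['gripper_width'])
ty=T=tcp(); tx=T[:2,0]
print(rel(np.array([.5318,-.1534])+.05*tx,.30,138))
```

```text
28.4 [-8.98860560e+01 -5.25843743e-02  1.38004281e+02] [[ 0.05602066 -0.02768552]] [0.56467963 0.22785556 0.29306617] 0.05694759487607303
(array([-0.1806, -0.0065,  0.3054]), np.float64(0.0))
```

Request:
{"api": "apply_moves", "payload": {"rows": [[[-0.02, 0, 0.034], 0], [[-0.042, 0, 0.071], 0], [[-0.065, 0, 0.11], 0], [[-0.088, 0, 0.149], 0], [[-0.111, 0, 0.188], 0], [[-0.134, 0, 0.227], 0], [[-0.157, 0, 0.265], 0], [[-0.174, 0, 0.294], 0], [[-0.181, 0, 0.3055], 0], [[-0.181, 0, 0.3055], 0], [[-0.181, 0, 0.3055], 0]]}}

```text
time_s: 29.78
tcp_pos: [0.4956, -0.1195, 0.2942]
eef_rot: [-90.0, -0.0, 138.0]
contact_force: [0.7, 0.2, -1.3]
gripper_width: 0.057
```

```bash
cat >> h.py <<'E'
def held(c,D,T):
    "held disc centre in tool x,z from its upper contour"
    W=cloud(c); d=(W-T[:3,3])@T[:3,:3]; hd=(abs(d[...,1]-.058)<.006)&(np.hypot(d[...,0],d[...,2])<D/2+.006)
    v,u=np.mgrid[:384,:512]; hd&=v<266
    if hd.sum()<50: print('nothing held?',hd.sum()); return
    cz=np.nanmedian(W[hd][:,2]); hd=cv2.morphologyEx(hd.astype(np.uint8),cv2.MORPH_OPEN,np.ones((3,3)))
    cn=max(cv2.findContours(hd,0,1)[0],key=cv2.contourArea)[:,0]; k=cn[cn[:,1]<262]
    Q=(onplane(c,k,cz)-T[:3,3])@T[:3,:3]; q=Q[:,[0,2]]; q=q[abs(q[:,1])<D/2*.85]
    print('held top below tcp',round(float(T[2,3]-cz),4),'xz',circ(q,D/2))
E
python3 - <<'E'
from h import *
s=get_state(); print(s['time_s'],s['gripper_width'],s['tcp_pos'])
T=tcp(); c=stack('w10'); held(c,.058,T); print(rel((.5318,-.1534),.1))
E
```

```text
29.775 0.05700589737792775 [ 0.49561495 -0.11946874  0.29416122]
plate (array([ 0.2968, -0.0356,  0.065 ]), 0.0993)
lo 0.019 h 0.0259 (array([ 0.5323, -0.1529,  0.0323]), 0.0003)
held top below tcp 0.0582 xz (array([-0.0011,  0.0009,  0.029 ]), 0.0003)
(array([-0.0497,  0.1943,  0.0012]), None)
```

View pics/w10.png

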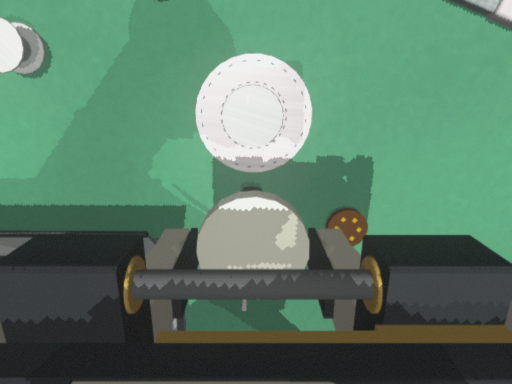

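Request:
{"api": "apply_moves", "payload": {"rows": [[[-0.03, 0.01, 0.001], 0], [[-0.0497, 0.04, 0.001], 0], [[-0.0497, 0.08, 0.001], 0], [[-0.0497, 0.12, 0.001], 0], [[-0.0497, 0.155, 0.001], 0], [[-0.0497, 0.18, 0.001], 0], [[-0.0497, 0.191, 0.001], 0], [[-0.0497, 0.195, 0.001], 0], [[-0.0497, 0.195, 0.001], 0], [[-0.0497, 0.195, 0.001], 0]]}}

```text
time_s: 31.08
tcp_pos: [0.5324, -0.154, 0.1007]
eef_rot: [-90.1, 0.1, 138.0]
contact_force: [0.1, 0.2, -0.4]
gripper_width: 0.057
```

Run:
```python
from h import *
s=get_state(); print(s['time_s'],s['gripper_width'],s['contact_force'],s['tcp_pos']); print(rel((.5319,-.1533),.096))
```

```text
31.075 0.057036154385835924 [ 0.09325184  0.1566398  -0.44242647] [ 0.53240023 -0.15399006  0.10065175]
(array([ 0.0008,  0.0047, -0.0002]), None)
```

Request:
{"api": "apply_moves", "payload": {"rows": [[[0.0005, 0.001, 0], 0], [[0.0005, 0.0025, 0], 0], [[0.0005, 0.0035, 0], 0], [[0.0005, 0.0035, 0], 0]]}}

```text
time_s: 31.58
tcp_pos: [0.5314, -0.1537, 0.0961]
eef_rot: [-90.0, -0.0, 138.0]
contact_force: [0.3, 0.6, -0.3]
gripper_width: 0.0567
```

Request:
{"api": "apply_moves", "payload": {"rows": [[[0, 0.0005, 0], 0], [[0, 0.001, 0], 0], [[0, 0.001, 0], 0]]}}

```text
time_s: 31.95
tcp_pos: [0.5314, -0.1537, 0.096]
eef_rot: [-90.0, 0.0, 138.0]
contact_force: [-3.1, 1.2, 8.6]
gripper_width: 0.0572
```

Request:
{"api": "apply_moves", "payload": {"rows": [[[0, 0, 0], 0], [[0, 0, 0], 0], [[0, 0, 0], 0], [[0, -0.01, 0], 0], [[0, -0.04, 0], 0], [[0, -0.09, 0], 0], [[0.02, -0.15, 0], 0], [[0.048, -0.195, 0], 0], [[0.048, -0.2, 0], 0], [[0.048, -0.2, 0], 0], [[0.048, -0.2, 0], 0]], "gripper": 1}}

```text
time_s: 33.33
tcp_pos: [0.4954, -0.1218, 0.2939]
eef_rot: [-89.9, -0.1, 138.0]
contact_force: [0.6, -1.2, 0.0]
gripper_width: 0.0878
```

Run:
```python
from h import *
s=get_state(); print(s['time_s'],s['gripper_width'],s['tcp_pos'])
stack('w11'); t=frombox([-.112+.03,.0115])[0]; print(rel(t,.295,48))
```

```text
33.325 0.08784749375831377 [ 0.49536966 -0.12176498  0.29392791]
plate (array([ 0.3034, -0.0216,  0.065 ]), 0.0994)
lo 0.019 h 0.0376 (array([ 0.533 , -0.1536,  0.0313]), 0.0003)
lo 0.03 h 0.0379 (array([ 0.531 , -0.1544,  0.0282]), 0.0003)
(array([ 0.2218, -0.0011, -0.1682]), np.float64(90.0))
```

Request:
{"api": "apply_moves", "payload": {"rows": [[[0.025, 0, -0.018], 8], [[0.05, 0, -0.037], 18], [[0.075, 0, -0.056], 28], [[0.1, 0, -0.075], 38], [[0.125, 0, -0.094], 48], [[0.15, 0, -0.113], 58], [[0.175, 0, -0.132], 68], [[0.2, 0, -0.151], 78], [[0.2218, 0, -0.168], 88], [[0.2218, 0, -0.168], 90], [[0.2218, 0, -0.168], 90], [[0.2218, 0, -0.168], 90]]}}

```text
time_s: 34.88
tcp_pos: [0.4433, 0.151, 0.2947]
eef_rot: [-90.0, 0.1, 48.1]
contact_force: [-0.1, -0.5, 0.1]
gripper_width: 0.0878
```

Run:
```python
from h import *
s=get_state(); print(s['time_s'],s['eef_rot'],tobox(s['tcp_pos']),s['tcp_pos'],s['joints'])
c=cam('wrist'); save(c,'w12'); 
F=find(c,120)
for o in F: print(o['h'],o['d_area'],o['xy'],o['box'],o['bgr'],o['uv'])
o=min(F,key=lambda o: abs(o['d_area']-.05)); print(rel(frombox(o['box']-[0,.014])[0],.0735,48))
```

```text
34.875 [-8.99957455e+01  5.70565213e-02  4.80601712e+01] [[-0.08234814  0.01097094]] [0.44329836 0.15099962 0.29473543] [ 4.29878988e+01  5.82290062e-01 -2.40459293e+01  8.86949552e-04
 -6.54289899e+01 -8.49280989e+01]
0.0152 0.0493 [0.4111 0.1384] [-0.1132  0.0264] [106. 148.  96.] (266.67352294921875, 133.50009155273438)
0.0149 0.0327 [0.488  0.1499] [-0.0532 -0.0229] [100. 101. 100.] (223.87042236328125, 184.74966430664062)
0.0149 0.041 [0.4778 0.2271] [-0.0027  0.0363] [247. 247. 247.] (273.4503173828125, 224.67132568359375)
(array([-0.0307,  0.2214,  0.0015]), np.float64(0.04))
```

View pics/w12.png

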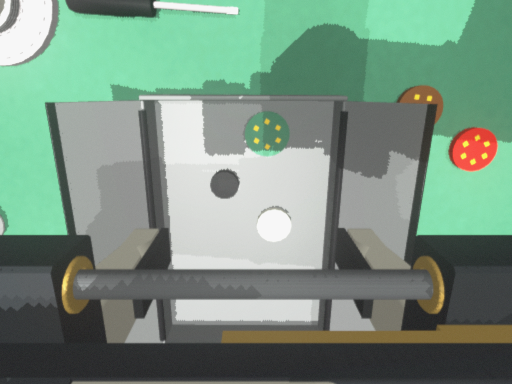

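Request:
{"api": "apply_moves", "payload": {"rows": [[[-0.02, 0.03, 0.0015], 0], [[-0.0302, 0.08, 0.0015], 0], [[-0.0302, 0.13, 0.0015], 0], [[-0.0302, 0.17, 0.0015], 0], [[-0.0302, 0.2, 0.0015], 0], [[-0.0302, 0.216, 0.0015], 0], [[-0.0302, 0.222, 0.0015], 0], [[-0.0302, 0.222, 0.0015], 0]]}}

```text
time_s: 35.92
tcp_pos: [0.4221, 0.13, 0.0732]
eef_rot: [-90.0, 0.0, 48.0]
contact_force: [-0.2, -0.3, -0.0]
gripper_width: 0.0877
```

Request:
{"api": "apply_moves", "payload": {"rows": [[[0, 0, 0], 0], [[0, 0, 0], 0], [[0, 0, 0], 0], [[0, 0, 0], 0], [[0, 0, 0], 0], [[0, 0, 0], 0], [[0, 0, 0], 0], [[0, 0, 0], 0]], "gripper": 0.45, "grip_force": 25}}

```text
time_s: 36.92
tcp_pos: [0.422, 0.1303, 0.0733]
eef_rot: [-90.0, -0.0, 48.0]
contact_force: [-2.2, 0.6, 6.1]
gripper_width: 0.0494
```

Request:
{"api": "apply_moves", "payload": {"rows": [[[0, -0.02, 0], 0], [[0, -0.06, 0], 0], [[0, -0.11, 0], 0], [[0, -0.16, 0], 0], [[0, -0.2, 0], 0], [[0, -0.22, 0], 0], [[0, -0.22, 0], 0], [[0, -0.22, 0], 0]]}}

```text
time_s: 37.92
tcp_pos: [0.4214, 0.1299, 0.292]
eef_rot: [-90.0, 0.1, 48.0]
contact_force: [0.5, -0.5, -1.3]
gripper_width: 0.0491
```

Run:
```python
from h import *
s=get_state(); print(s['time_s'],s['eef_rot'],tobox(s['tcp_pos']),s['tcp_pos'],s['gripper_width'])
T=tcp(); tx=T[:2,0]
print(rel(np.array([.5318,-.1535])+.05*tx,.30,48))
c=cam('wrist'); save(c,'w13'); held(c,.05,T)
```

```text
37.925 [-89.96599824   0.09138355  48.00297826] [[-0.11273754  0.01309433]] [0.42136745 0.12985585 0.29199848] 0.04906470208971887
(array([-0.0867, -0.008 , -0.2717]), np.float64(0.0))
held top below tcp 0.0583 xz (array([-0.0021, -0.0001,  0.025 ]), 0.0003)
```

View pics/w13.png

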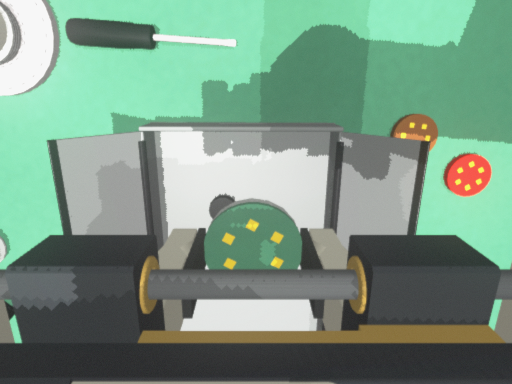

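Request:
{"api": "apply_moves", "payload": {"rows": [[[-0.01, 0, -0.031], 0], [[-0.021, 0, -0.066], 0], [[-0.032, 0, -0.101], 0], [[-0.044, 0, -0.138], 0], [[-0.056, 0, -0.175], 0], [[-0.068, 0, -0.212], 0], [[-0.079, 0, -0.248], 0], [[-0.0867, 0, -0.2717], 0], [[-0.0867, 0, -0.2717], 0], [[-0.0867, 0, -0.2717], 0]]}}

```text
time_s: 39.22
tcp_pos: [0.5654, -0.1159, 0.2919]
eef_rot: [-89.9, 0.1, 48.0]
contact_force: [-1.5, 0.6, 0.0]
gripper_width: 0.0491
```

Run:
```python
from h import *
s=get_state(); print(s['time_s'],s['gripper_width'],s['tcp_pos'])
T=tcp(); c=stack('w14'); held(c,.05,T); print(rel((.5322,-.1531),.1086))
```

```text
39.225 0.04905787882443178 [ 0.56538432 -0.1158518   0.29193682]
plate (array([0.6798, 0.0663, 0.065 ]), 0.1003)
lo 0.019 h 0.0377 (array([ 0.5317, -0.1537,  0.0313]), 0.0003)
lo 0.03 h 0.038 (array([ 0.5313, -0.1545,  0.0282]), 0.0003)
held top below tcp 0.0583 xz (array([-0.0022, -0.0001,  0.025 ]), 0.0003)
(array([-0.0499,  0.1838, -0.0006]), None)
```

View pics/w14.png

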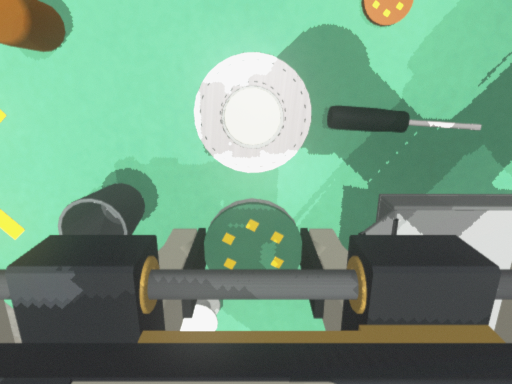

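Request:
{"api": "apply_moves", "payload": {"rows": [[[-0.03, 0.01, -0.0005], 0], [[-0.0504, 0.04, -0.0008], 0], [[-0.0504, 0.08, -0.0008], 0], [[-0.0504, 0.115, -0.0008], 0], [[-0.0504, 0.145, -0.0008], 0], [[-0.0504, 0.167, -0.0008], 0], [[-0.0504, 0.178, -0.0008], 0], [[-0.0504, 0.182, -0.0008], 0], [[-0.0504, 0.182, -0.0008], 0], [[-0.0504, 0.182, -0.0008], 0]]}}

```text
time_s: 40.52
tcp_pos: [0.5333, -0.1539, 0.112]
eef_rot: [-90.1, -0.1, 48.0]
contact_force: [0.4, 0.1, -1.2]
gripper_width: 0.0488
```

Run:
```python
from h import *
s=get_state(); print(s['time_s'],s['gripper_width'],s['contact_force'],s['tcp_pos']); print(rel((.532,-.1536),.1063))
```

```text
40.525 0.048790641450812154 [ 0.41273194  0.13648057 -1.22948818] [ 0.53326201 -0.15391752  0.11202661]
(array([-0.0006,  0.0057,  0.0012]), None)
```

Request:
{"api": "apply_moves", "payload": {"rows": [[[0, 0.001, 0.0003], 0], [[0, 0.0025, 0.0005], 0], [[0, 0.0035, 0.0005], 0], [[0, 0.0035, 0.0005], 0]]}}

```text
time_s: 41.02
tcp_pos: [0.5323, -0.1537, 0.1075]
eef_rot: [-90.0, 0.0, 48.0]
contact_force: [-1.3, -0.2, 0.4]
gripper_width: 0.0494
```

Request:
{"api": "apply_moves", "payload": {"rows": [[[0, 0.0005, 0], 0], [[0, 0.001, 0], 0], [[0, 0.001, 0], 0]]}}

```text
time_s: 41.4
tcp_pos: [0.5324, -0.1536, 0.1066]
eef_rot: [-90.0, 0.0, 48.0]
contact_force: [-0.9, 0.2, -0.7]
gripper_width: 0.0495
```

Request:
{"api": "apply_moves", "payload": {"rows": [[[0, 0.0005, 0], 0], [[0, 0.001, 0], 0], [[0, 0.001, 0], 0]]}}

```text
time_s: 41.78
tcp_pos: [0.5325, -0.1536, 0.1064]
eef_rot: [-90.0, -0.0, 48.0]
contact_force: [-2.6, 0.8, 7.3]
gripper_width: 0.0489
```

Contact. Release, lift, look.

Request:
{"api": "apply_moves", "payload": {"rows": [[[0, 0, 0], 0], [[0, 0, 0], 0], [[0, 0, 0], 0], [[0, -0.01, 0], 0], [[0, -0.04, 0], 0], [[0, -0.09, 0], 0], [[0.02, -0.14, 0], 0], [[0.048, -0.18, 0], 0], [[0.048, -0.19, 0], 0], [[0.048, -0.19, 0], 0], [[0.048, -0.19, 0], 0]], "gripper": 1}}

```text
time_s: 43.15
tcp_pos: [0.5635, -0.1182, 0.2944]
eef_rot: [-89.9, 0.1, 48.0]
contact_force: [-1.0, -0.5, 0.1]
gripper_width: 0.0873
```

Run:
```python
from h import *
s=get_state(); print(s['time_s'],s['gripper_width'],s['tcp_pos'])
stack('w15'); t=frombox([-.002,.036+.04])[0]; print(rel(t,.295,138))
```

```text
43.15 0.08732900644086175 [ 0.56349664 -0.1182489   0.29437599]
plate (array([0.6753, 0.0625, 0.065 ]), 0.0997)
lo 0.019 h 0.0476 (array([ 0.531 , -0.1544,  0.0304]), 0.0003)
lo 0.03 h 0.048 (array([ 0.5306, -0.1552,  0.0274]), 0.0003)
lo 0.0425 h 0.0482 (array([ 0.5321, -0.1545,  0.0247]), 0.0003)
(array([ 0.2   , -0.0004,  0.3346]), np.float64(-90.01))
```

View pics/w15.png

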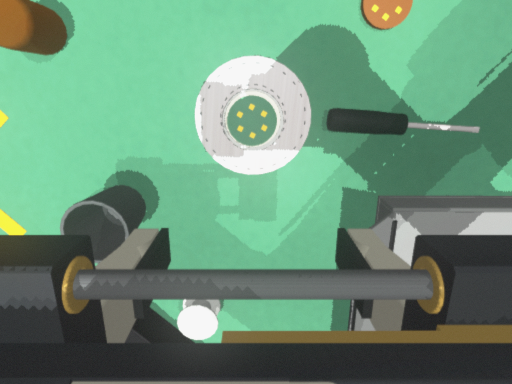

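Request:
{"api": "apply_moves", "payload": {"rows": [[[0.02, 0, 0.033], -8], [[0.042, 0, 0.07], -18], [[0.064, 0, 0.107], -28], [[0.086, 0, 0.144], -38], [[0.108, 0, 0.181], -48], [[0.13, 0, 0.218], -58], [[0.152, 0, 0.255], -68], [[0.174, 0, 0.292], -78], [[0.195, 0, 0.326], -88], [[0.2, 0, 0.3346], -90], [[0.2, 0, 0.3346], -90], [[0.2, 0, 0.3346], -90]]}}

```text
time_s: 44.7
tcp_pos: [0.4496, 0.2535, 0.2953]
eef_rot: [-89.9, 0.0, 137.9]
contact_force: [-0.6, -0.2, 0.1]
gripper_width: 0.0878
```

Run:
```python
from h import *
s=get_state(); print(s['time_s'],s['eef_rot'],tobox(s['tcp_pos']),s['tcp_pos'],s['joints'])
c=cam('wrist'); save(c,'w16'); 
F=find(c,120)
for o in F: print(o['h'],o['d_area'],o['xy'],o['box'],o['bgr'],o['uv'])
o=min(F,key=lambda o: abs(o['d_area']-.042)); print(rel(o['xy'],.0733,138))
```

```text
44.7 [-8.99451087e+01  4.61917416e-03  1.37888495e+02] [[-0.00199461  0.07492144]] [0.44963034 0.25349968 0.29528473] [ 5.12284027e+01  5.40153499e+00 -1.87940459e+01  1.54884567e-03
 -6.58594863e+01 -3.34054406e+00]
0.015 0.0324 [0.4882 0.1505] [-0.0526 -0.0227] [96. 97. 96.] (299.1123046875, 69.55085754394531)
0.015 0.0403 [0.4787 0.2279] [-0.0015  0.0362] [247. 247. 247.] (251.1470184326172, 125.63981628417969)
(array([-0.0386,  0.2222, -0.0006]), np.float64(-0.11))
```

View pics/w16.png

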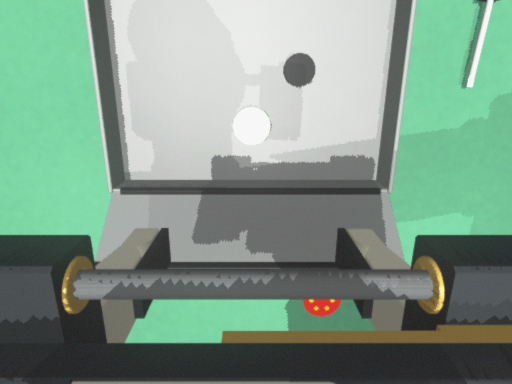

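Request:
{"api": "apply_moves", "payload": {"rows": [[[-0.025, 0.03, -0.0003], 0], [[-0.0386, 0.08, -0.0005], 0], [[-0.0386, 0.13, -0.0005], 0], [[-0.0386, 0.17, -0.0005], 0], [[-0.0386, 0.2, -0.0005], 0], [[-0.0386, 0.216, -0.0005], 0], [[-0.0386, 0.222, -0.0005], 0], [[-0.0386, 0.222, -0.0005], 0]]}}

```text
time_s: 45.75
tcp_pos: [0.4788, 0.2286, 0.0738]
eef_rot: [-90.0, 0.0, 138.0]
contact_force: [0.4, 0.6, -0.6]
gripper_width: 0.0876
```

Request:
{"api": "apply_moves", "payload": {"rows": [[[0, 0, 0], 0], [[0, 0, 0], 0], [[0, 0, 0], 0], [[0, 0, 0], 0], [[0, 0, 0], 0], [[0, 0, 0], 0], [[0, 0, 0], 0], [[0, 0, 0], 0], [[0, 0, 0], 0]], "gripper": 0.35, "grip_force": 25}}

```text
time_s: 46.88
tcp_pos: [0.4785, 0.2291, 0.0737]
eef_rot: [-90.0, -0.0, 138.0]
contact_force: [-1.1, -0.2, 1.8]
gripper_width: 0.0407
```

Request:
{"api": "apply_moves", "payload": {"rows": [[[0, -0.02, 0], 0], [[0, -0.06, 0], 0], [[0, -0.11, 0], 0], [[0, -0.16, 0], 0], [[0, -0.2, 0], 0], [[0, -0.22, 0], 0], [[0, -0.22, 0], 0], [[0, -0.22, 0], 0]]}}

```text
time_s: 47.88
tcp_pos: [0.4781, 0.2288, 0.2925]
eef_rot: [-89.9, -0.0, 138.0]
contact_force: [0.3, 0.4, -1.0]
gripper_width: 0.0411
```

Run:
```python
from h import *
s=get_state(); print(s['time_s'],s['eef_rot'],tobox(s['tcp_pos']),s['tcp_pos'],s['gripper_width'])
T=tcp(); tx=T[:2,0]
print(rel(np.array([.5316,-.1542])+.05*tx,.30,138))
c=cam('wrist'); save(c,'w17'); held(c,.042,T)
```

```text
47.875 [-8.99172234e+01 -2.92024831e-02  1.38005089e+02] [[-0.00129892  0.03721473]] [0.47809582 0.22876112 0.29253338] 0.04107697822903265
(array([-0.246 , -0.0072,  0.2488]), np.float64(0.01))
held top below tcp 0.0589 xz (array([-0.0014,  0.001 ,  0.021 ]), 0.0003)
```

Request:
{"api": "apply_moves", "payload": {"rows": [[[-0.03, 0, 0.03], 0], [[-0.061, 0, 0.061], 0], [[-0.093, 0, 0.094], 0], [[-0.126, 0, 0.127], 0], [[-0.159, 0, 0.16], 0], [[-0.19, 0, 0.192], 0], [[-0.22, 0, 0.222], 0], [[-0.24, 0, 0.243], 0], [[-0.246, 0, 0.249], 0], [[-0.246, 0, 0.249], 0], [[-0.246, 0, 0.249], 0]]}}

```text
time_s: 49.3
tcp_pos: [0.4949, -0.1199, 0.2933]
eef_rot: [-90.0, -0.0, 138.1]
contact_force: [0.6, 0.6, -0.8]
gripper_width: 0.041
```

Run:
```python
from h import *
s=get_state(); print(s['time_s'],s['gripper_width'],s['tcp_pos'])
T=tcp(); c=stack('w18'); held(c,.042,T); print(rel(np.array([.5316,-.1543])-.0006*T[:2,2]+.0003*T[:2,0],.1167))
```

```text
49.3 0.04103800630625612 [ 0.49485468 -0.11986205  0.29333509]
plate (array([ 0.3068, -0.0171,  0.065 ]), 0.0973)
lo 0.019 h 0.0476 (array([ 0.5336, -0.1541,  0.0304]), 0.0003)
lo 0.03 h 0.0479 (array([ 0.5317, -0.1549,  0.0274]), 0.0003)
lo 0.0425 h 0.0481 (array([ 0.5318, -0.1544,  0.0247]), 0.0003)
held top below tcp 0.0589 xz (array([-0.0013,  0.0008,  0.021 ]), 0.0003)
(array([-0.0501,  0.1768,  0.0006]), None)
```

View pics/w18.png

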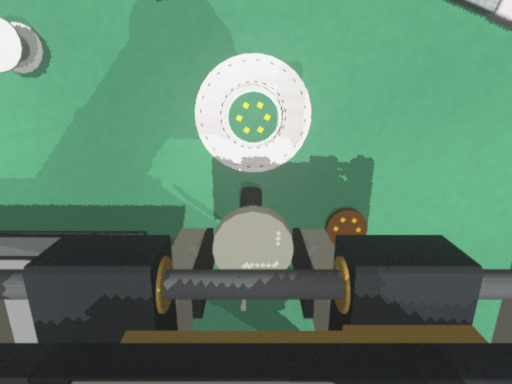

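Request:
{"api": "apply_moves", "payload": {"rows": [[[-0.03, 0.01, 0.0005], 0], [[-0.0501, 0.04, 0.0005], 0], [[-0.0501, 0.08, 0.0005], 0], [[-0.0501, 0.115, 0.0005], 0], [[-0.0501, 0.145, 0.0005], 0], [[-0.0501, 0.163, 0.0005], 0], [[-0.0501, 0.17, 0.0005], 0], [[-0.0501, 0.173, 0.0005], 0], [[-0.0501, 0.174, 0.0005], 0], [[-0.0501, 0.174, 0.0005], 0], [[-0.0501, 0.174, 0.0005], 0], [[-0.0501, 0.174, 0.0005], 0]]}}

```text
time_s: 50.85
tcp_pos: [0.5319, -0.1545, 0.12]
eef_rot: [-90.0, 0.0, 138.0]
contact_force: [-0.3, -0.2, -0.2]
gripper_width: 0.041
```

Request:
{"api": "apply_moves", "payload": {"rows": [[[0, 0.0005, 0], 0], [[0, 0.001, 0], 0], [[0, 0.001, 0], 0]]}}

```text
time_s: 51.22
tcp_pos: [0.5317, -0.1545, 0.1186]
eef_rot: [-90.0, -0.0, 138.0]
contact_force: [-0.6, 0.3, -0.9]
gripper_width: 0.0409
```

Request:
{"api": "apply_moves", "payload": {"rows": [[[0, 0.0005, 0], 0], [[0, 0.001, 0], 0], [[0, 0.001, 0], 0]]}}

```text
time_s: 51.6
tcp_pos: [0.5317, -0.1545, 0.1176]
eef_rot: [-90.0, -0.0, 138.0]
contact_force: [0.3, 0.5, -0.5]
gripper_width: 0.0413
```

Request:
{"api": "apply_moves", "payload": {"rows": [[[0, 0.0005, 0], 0], [[0, 0.0005, 0], 0], [[0, 0.0005, 0], 0]]}}

```text
time_s: 51.98
tcp_pos: [0.5318, -0.1545, 0.1172]
eef_rot: [-90.0, 0.0, 138.0]
contact_force: [-0.0, 0.2, -0.7]
gripper_width: 0.0407
```

Request:
{"api": "apply_moves", "payload": {"rows": [[[0, 0.0005, 0], 0], [[0, 0.0007, 0], 0], [[0, 0.0007, 0], 0]]}}

```text
time_s: 52.35
tcp_pos: [0.5319, -0.1545, 0.1167]
eef_rot: [-90.0, 0.0, 138.0]
contact_force: [-1.4, 0.1, 3.8]
gripper_width: 0.0413
```

Request:
{"api": "apply_moves", "payload": {"rows": [[[0, 0, 0], 0], [[0, 0, 0], 0], [[0, 0, 0], 0], [[0, -0.01, 0], 0], [[0, -0.04, 0], 0], [[0, -0.09, 0], 0], [[0.02, -0.13, 0], 0], [[0.048, -0.17, 0], 0], [[0.048, -0.178, 0], 0], [[0.048, -0.178, 0], 0], [[0.048, -0.178, 0], 0]], "gripper": 1}}

```text
time_s: 53.72
tcp_pos: [0.4958, -0.1225, 0.2933]
eef_rot: [-89.9, -0.1, 138.0]
contact_force: [-0.5, -0.5, -0.9]
gripper_width: 0.0877
```

Run:
```python
from h import *
s=get_state(); print(s['time_s'],s['gripper_width'],s['tcp_pos'])
stack('w19'); t=frombox([-.0525,-.023+.04])[0]; print(rel(t,.295,138))
```

```text
53.725 0.08767363915288695 [ 0.4958418  -0.12252003  0.29333305]
plate (array([ 0.308 , -0.0158,  0.065 ]), 0.0993)
lo 0.019 h 0.0488 (array([ 0.5337, -0.1544,  0.0302]), 0.0003)
lo 0.03 h 0.0571 (array([ 0.5324, -0.1556,  0.0267]), 0.0003)
lo 0.0425 h 0.0575 (array([ 0.5324, -0.1551,  0.024 ]), 0.0003)
lo 0.053 h 0.0579 (array([ 0.5317, -0.1553,  0.0203]), 0.0003)
(array([ 0.2282, -0.0018, -0.198 ]), np.float64(-0.01))
```

View pics/w19.png

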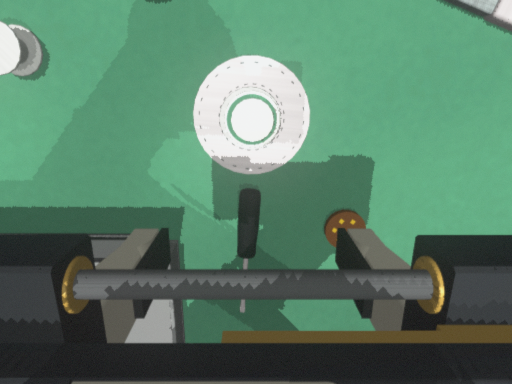

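Request:
{"api": "apply_moves", "payload": {"rows": [[[0.03, 0, -0.026], 0], [[0.065, 0, -0.056], 0], [[0.1, 0, -0.087], 0], [[0.135, 0, -0.117], 0], [[0.17, 0, -0.147], 0], [[0.2, 0, -0.174], 0], [[0.22, 0, -0.191], 0], [[0.228, 0, -0.198], 0], [[0.228, 0, -0.198], 0], [[0.228, 0, -0.198], 0]]}}

```text
time_s: 55.02
tcp_pos: [0.4591, 0.1765, 0.2941]
eef_rot: [-89.9, -0.0, 138.0]
contact_force: [0.8, -0.5, -0.2]
gripper_width: 0.0878
```

Run:
```python
from h import *
s=get_state(); print(s['time_s'],s['eef_rot'],tobox(s['tcp_pos']),s['tcp_pos'],s['joints'])
c=cam('wrist'); save(c,'w20'); 
F=find(c,120)
for o in F: print(o['h'],o['d_area'],o['xy'],o['box'],o['bgr'],o['uv'])
o=min(F,key=lambda o: abs(o['d_area']-.034)); print(rel(o['xy'],.0733,138))
```

```text
55.025 [-8.99490883e+01 -1.76703347e-03  1.37982286e+02] [[-0.05278966  0.01632142]] [0.45912296 0.17653222 0.29411712] [ 4.39826431e+01  3.02209037e+00 -2.15811112e+01  1.96615249e-03
 -6.54477095e+01  3.99882637e+00]
0.0149 0.0324 [0.4885 0.1501] [-0.0527 -0.0232] [88. 88. 88.] (251.58738708496094, 125.00352478027344)
(array([-3.95e-02,  2.21e-01, -2.00e-04]), np.float64(-0.04))
```

View pics/w20.png

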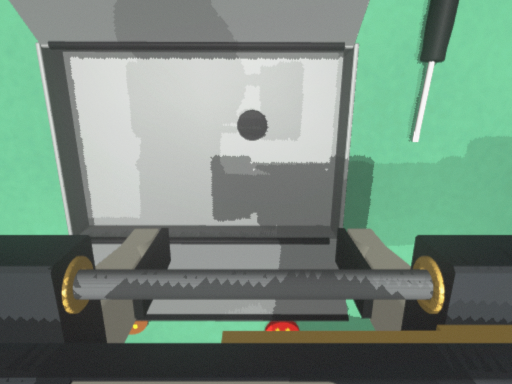

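Request:
{"api": "apply_moves", "payload": {"rows": [[[-0.025, 0.03, -0.0002], 0], [[-0.0395, 0.08, -0.0002], 0], [[-0.0395, 0.13, -0.0002], 0], [[-0.0395, 0.17, -0.0002], 0], [[-0.0395, 0.2, -0.0002], 0], [[-0.0395, 0.215, -0.0002], 0], [[-0.0395, 0.221, -0.0002], 0], [[-0.0395, 0.221, -0.0002], 0]]}}

```text
time_s: 56.08
tcp_pos: [0.4889, 0.1512, 0.074]
eef_rot: [-90.0, 0.0, 138.0]
contact_force: [-0.1, -0.4, 0.2]
gripper_width: 0.0878
```

Request:
{"api": "apply_moves", "payload": {"rows": [[[0, 0, 0], 0], [[0, 0, 0], 0], [[0, 0, 0], 0], [[0, 0, 0], 0], [[0, 0, 0], 0], [[0, 0, 0], 0], [[0, 0, 0], 0], [[0, 0, 0], 0], [[0, 0, 0], 0], [[0, 0, 0], 0]], "gripper": 0.25, "grip_force": 25}}

```text
time_s: 57.32
tcp_pos: [0.4885, 0.1511, 0.0734]
eef_rot: [-90.0, -0.0, 138.0]
contact_force: [0.2, 0.5, 0.3]
gripper_width: 0.0327
```

Request:
{"api": "apply_moves", "payload": {"rows": [[[0, -0.02, 0], 0], [[0, -0.06, 0], 0], [[0, -0.11, 0], 0], [[0, -0.16, 0], 0], [[0, -0.2, 0], 0], [[0, -0.22, 0], 0], [[0, -0.22, 0], 0], [[0, -0.22, 0], 0]]}}

```text
time_s: 58.32
tcp_pos: [0.4881, 0.1508, 0.2924]
eef_rot: [-89.9, -0.0, 138.0]
contact_force: [0.5, 0.3, -1.1]
gripper_width: 0.0329
```

Run:
```python
from h import *
s=get_state(); print(s['time_s'],s['eef_rot'],tobox(s['tcp_pos']),s['tcp_pos'],s['gripper_width'])
T=tcp(); tx=T[:2,0]
print(rel(np.array([.5318,-.1545])+.05*tx,.30,138))
c=cam('wrist'); save(c,'w21'); held(c,.034,T)
```

```text
58.325 [-8.99295830e+01 -3.86788356e-02  1.38007040e+02] [[-0.05249292 -0.0223682 ]] [0.4880511  0.15083908 0.29243306] 0.032897813978680156
(array([-0.1868, -0.0075,  0.1977]), np.float64(0.01))
held top below tcp 0.0587 xz (array([-0.0013,  0.0008,  0.017 ]), 0.0003)
```

Request:
{"api": "apply_moves", "payload": {"rows": [[[-0.025, 0, 0.026], 0], [[-0.055, 0, 0.058], 0], [[-0.085, 0, 0.09], 0], [[-0.115, 0, 0.122], 0], [[-0.145, 0, 0.153], 0], [[-0.17, 0, 0.18], 0], [[-0.183, 0, 0.194], 0], [[-0.187, 0, 0.1977], 0], [[-0.187, 0, 0.1977], 0], [[-0.187, 0, 0.1977], 0]]}}

```text
time_s: 59.62
tcp_pos: [0.4953, -0.1204, 0.2931]
eef_rot: [-90.0, -0.0, 138.1]
contact_force: [-0.2, 0.5, -0.0]
gripper_width: 0.0327
```

Run:
```python
from h import *
s=get_state(); print(s['time_s'],s['gripper_width'],s['tcp_pos'])
T=tcp(); c=stack('w22'); held(c,.034,T); print(rel(np.array([.5319,-.1546])-.0006*T[:2,2]+.0003*T[:2,0],.1267))
```

```text
59.625 0.03267581115230963 [ 0.49531602 -0.12038806  0.29314136]
plate (array([ 0.3152, -0.0067,  0.065 ]), 0.0952)
lo 0.019 h 0.0487 (array([ 0.5336, -0.1542,  0.0303]), 0.0003)
lo 0.03 h 0.0571 (array([ 0.5324, -0.1555,  0.0266]), 0.0003)
lo 0.0425 h 0.0575 (array([ 0.5324, -0.1549,  0.024 ]), 0.0003)
lo 0.053 h 0.0579 (array([ 0.5318, -0.1554,  0.0202]), 0.0003)
held top below tcp 0.0587 xz (array([-0.0013,  0.0009,  0.017 ]), 0.0004)
(array([-0.0498,  0.1666,  0.0005]), None)
```

View pics/w22.png

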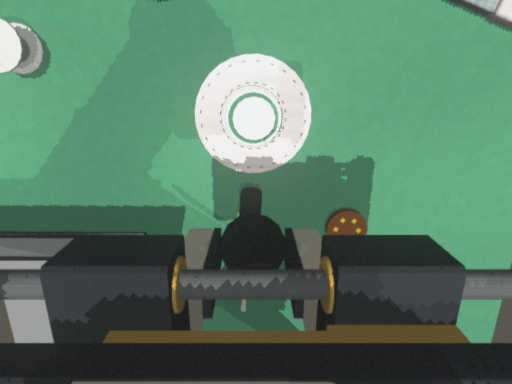

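Cover held at about (252,245), stack intact at (253,118). Lower.

Request:
{"api": "apply_moves", "payload": {"rows": [[[-0.03, 0.01, 0.0005], 0], [[-0.0498, 0.04, 0.0005], 0], [[-0.0498, 0.08, 0.0005], 0], [[-0.0498, 0.11, 0.0005], 0], [[-0.0498, 0.135, 0.0005], 0], [[-0.0498, 0.153, 0.0005], 0], [[-0.0498, 0.16, 0.0005], 0], [[-0.0498, 0.163, 0.0005], 0], [[-0.0498, 0.164, 0.0005], 0], [[-0.0498, 0.164, 0.0005], 0], [[-0.0498, 0.164, 0.0005], 0], [[-0.0498, 0.164, 0.0005], 0]]}}

```text
time_s: 61.18
tcp_pos: [0.5321, -0.1547, 0.1298]
eef_rot: [-90.0, 0.0, 138.0]
contact_force: [0.0, 0.7, 0.5]
gripper_width: 0.0329
```

Request:
{"api": "apply_moves", "payload": {"rows": [[[0, 0.0007, 0], 0], [[0, 0.0014, 0], 0], [[0, 0.002, 0], 0], [[0, 0.002, 0], 0]]}}

```text
time_s: 61.68
tcp_pos: [0.532, -0.1547, 0.1274]
eef_rot: [-90.0, -0.0, 138.0]
contact_force: [0.0, 0.6, -0.1]
gripper_width: 0.0328
```

Request:
{"api": "apply_moves", "payload": {"rows": [[[0, 0.0005, 0], 0], [[0, 0.0007, 0], 0], [[0, 0.0007, 0], 0]]}}

```text
time_s: 62.05
tcp_pos: [0.532, -0.1547, 0.1267]
eef_rot: [-90.0, -0.0, 138.0]
contact_force: [0.6, -0.9, 0.3]
gripper_width: 0.0327
```

Request:
{"api": "apply_moves", "payload": {"rows": [[[0, 0.0005, 0], 0], [[0, 0.0007, 0], 0], [[0, 0.0007, 0], 0]]}}

```text
time_s: 62.42
tcp_pos: [0.5321, -0.1547, 0.1264]
eef_rot: [-90.0, 0.0, 138.0]
contact_force: [-2.4, 0.6, 5.0]
gripper_width: 0.0331
```

Request:
{"api": "apply_moves", "payload": {"rows": [[[0, 0, 0], 0], [[0, 0, 0], 0], [[0, 0, 0], 0], [[0, -0.01, 0], 0], [[0, -0.04, 0], 0], [[0, -0.09, 0], 0], [[0.02, -0.13, 0], 0], [[0.048, -0.165, 0], 0], [[0.048, -0.17, 0], 0], [[0.048, -0.17, 0], 0], [[0.048, -0.17, 0], 0]], "gripper": 1}}

```text
time_s: 63.8
tcp_pos: [0.4962, -0.1227, 0.2951]
eef_rot: [-89.9, -0.1, 138.0]
contact_force: [0.3, -0.2, -0.4]
gripper_width: 0.0876
```

Run:
```python
from h import *
s=get_state(); print(s['time_s'],s['gripper_width'],s['tcp_pos'])
stack('w23')
c=cam('scene'); save(c,'s23'); c=cam('top'); save(c,'t23')
```

```text
63.8 0.08758528101948798 [ 0.49616021 -0.12273088  0.29508265]
plate (array([ 0.3067, -0.0181,  0.065 ]), 0.0994)
lo 0.019 h 0.0488 (array([ 0.5337, -0.1544,  0.0303]), 0.0003)
lo 0.03 h 0.0578 (array([ 0.5324, -0.1557,  0.0266]), 0.0003)
lo 0.0425 h 0.0626 (array([ 0.5327, -0.1553,  0.0236]), 0.0003)
lo 0.053 h 0.0674 (array([ 0.5324, -0.1559,  0.0197]), 0.0003)
lo 0.063 h 0.0679 (array([ 0.5318, -0.1553,  0.0163]), 0.0003)
```

View pics/w23.png

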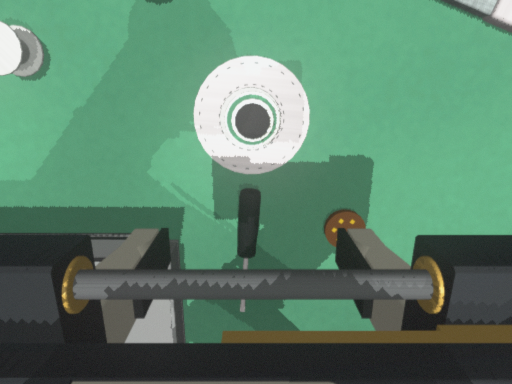

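View pics/s23.png

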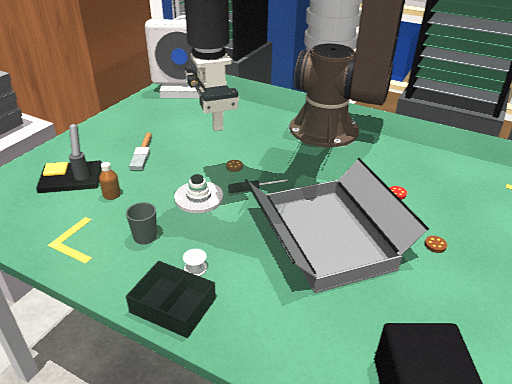

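View pics/t23.png

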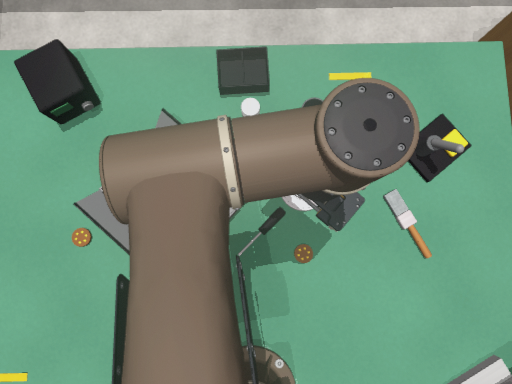

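Run:
```python
from h import *
print(rel(frombox([0,-.186])[0],.155,137.95))
```

```text
(array([ 0.0253,  0.1396, -0.2504]), np.float64(0.05))
```

Request:
{"api": "apply_moves", "payload": {"rows": [[[0.003, 0, -0.03], 0], [[0.007, 0, -0.07], 0], [[0.011, 0, -0.11], 0], [[0.015, 0, -0.15], 0], [[0.019, 0, -0.19], 0], [[0.023, 0, -0.225], 0], [[0.0253, 0, -0.25], 0], [[0.0253, 0.02, -0.25], 0], [[0.0253, 0.06, -0.25], 0], [[0.0253, 0.1, -0.25], 0], [[0.0253, 0.13, -0.25], 0], [[0.0253, 0.14, -0.25], 0], [[0.0253, 0.14, -0.25], 0], [[0.0253, 0.14, -0.25], 0]], "gripper": 0}}

```text
time_s: 65.7
tcp_pos: [0.6456, 0.0804, 0.1574]
eef_rot: [-90.1, 0.1, 138.0]
contact_force: [0.3, -0.7, -0.5]
gripper_width: 0.0004
```

Run:
```python
from h import *
s=get_state(); print(s['time_s'],s['gripper_width'],s['contact_force'],tobox(s['tcp_pos']),s['tcp_pos'],s['eef_rot'])
c=cam('scene'); save(c,'s24')
```

```text
65.7 0.00035858581529967865 [ 0.3089733  -0.71088282 -0.52026724] [[ 0.00067322 -0.18653761]] [0.64556639 0.08036096 0.15739252] [-9.00896727e+01  6.23177731e-02  1.38030298e+02]
```

View pics/s24.png

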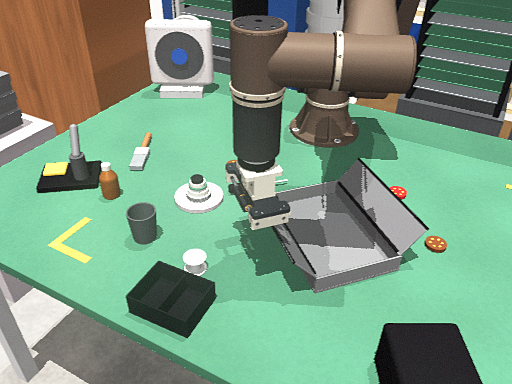

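Request:
{"api": "apply_moves", "payload": {"rows": [[[0.008, 0, 0], 0], [[0.016, 0, 0], 0], [[0.024, 0, 0], 0], [[0.032, 0, 0], 0], [[0.04, 0, 0], 0], [[0.048, -0.001, 0], 0], [[0.055, -0.002, 0], 0], [[0.062, -0.003, 0], 0], [[0.068, -0.004, 0], 0], [[0.0745, -0.004, 0], 0], [[0.081, -0.003, 0], 0], [[0.087, -0.002, 0], 0], [[0.093, 0, 0], 0], [[0.099, 0.002, 0], 0], [[0.105, 0.006, 0], 0], [[0.11, 0.01, 0], 0], [[0.114, 0.015, 0], 0], [[0.118, 0.02, 0], 0], [[0.121, 0.026, 0], 0], [[0.123, 0.032, 0], 0]]}}

```text
time_s: 68.25
tcp_pos: [0.5531, 0.1627, 0.1236]
eef_rot: [-90.0, -0.0, 138.0]
contact_force: [0.0, -0.5, 0.4]
gripper_width: 0.0005
```

Run:
```python
from h import *
s=get_state(); print(s['time_s'],s['gripper_width'],s['contact_force'],tobox(s['tcp_pos']),s['tcp_pos'],s['eef_rot'])
c=cam('scene'); save(c,'s25')
```

```text
68.25 0.0005226773401560517 [ 0.04555063 -0.4713828   0.38817744] [[-0.00011459 -0.06279129]] [0.55314959 0.16265863 0.12360962] [-8.99996535e+01 -5.55740054e-03  1.38021826e+02]
```

View pics/s25.png

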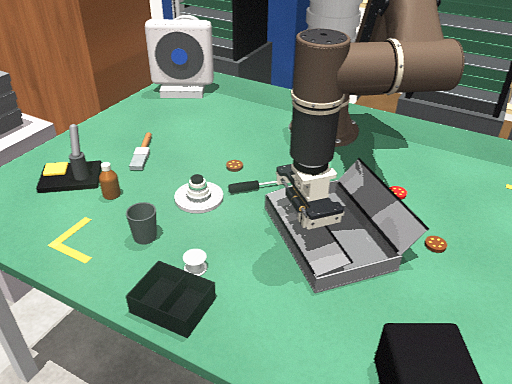

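Request:
{"api": "apply_moves", "payload": {"rows": [[[0, 0.003, 0], 0], [[0, 0.006, 0], 0], [[0, 0.009, 0], 0], [[0, 0.009, 0], 0]]}}

```text
time_s: 68.8
tcp_pos: [0.5533, 0.1624, 0.115]
eef_rot: [-90.0, -0.0, 138.0]
contact_force: [-0.5, -0.0, 0.2]
gripper_width: 0.0007
```

Request:
{"api": "apply_moves", "payload": {"rows": [[[0, 0.001, 0], 0], [[0, 0.002, 0], 0], [[0, 0.002, 0], 0]]}}

```text
time_s: 69.18
tcp_pos: [0.5534, 0.1625, 0.1147]
eef_rot: [-90.0, 0.0, 138.1]
contact_force: [-6.6, -0.6, 15.9]
gripper_width: 0.0005
```

Request:
{"api": "apply_moves", "payload": {"rows": [[[0, -0.02, 0], 0], [[0, -0.07, 0], 0], [[0.01, -0.11, 0], 0], [[0.05, -0.115, 0], 0], [[0.1, -0.115, 0], 0], [[0.15, -0.115, 0], 0], [[0.2, -0.115, 0], 0], [[0.235, -0.115, 0], 0], [[0.249, -0.115, 0], 0], [[0.249, -0.1, 0], 0], [[0.249, -0.06, 0], 0], [[0.249, -0.042, 0], 0], [[0.249, -0.042, 0], 0], [[0.249, -0.042, 0], 0]]}}

```text
time_s: 70.92
tcp_pos: [0.3689, 0.3288, 0.1553]
eef_rot: [-90.0, 0.0, 138.0]
contact_force: [0.7, 0.7, 0.3]
gripper_width: 0.0006
```

Run:
```python
from h import *
s=get_state(); print(s['time_s'],s['gripper_width'],s['contact_force'],tobox(s['tcp_pos']),s['tcp_pos'],s['eef_rot'])
c=cam('scene'); save(c,'s26')
```

```text
70.925 0.000578763810105928 [0.72025446 0.67860591 0.2699439 ] [[-1.39902661e-04  1.85323253e-01]] [0.36889255 0.32882171 0.15530749] [-9.00104589e+01  1.20776440e-02  1.37979267e+02]
```

View pics/s26.png

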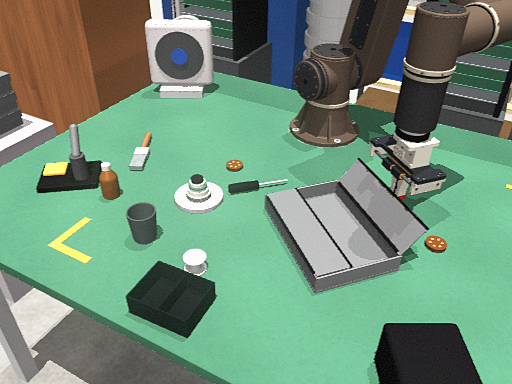

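Right flap is shut, and the tool is outside the left flap. I'll push it in with the mirrored path.

Request:
{"api": "apply_moves", "payload": {"rows": [[[-0.008, 0, 0], 0], [[-0.016, 0, 0], 0], [[-0.024, 0, 0], 0], [[-0.032, 0, 0], 0], [[-0.04, 0, 0], 0], [[-0.048, -0.001, 0], 0], [[-0.055, -0.003, 0], 0], [[-0.062, -0.004, 0], 0], [[-0.068, -0.005, 0], 0], [[-0.0735, -0.005, 0], 0], [[-0.08, -0.004, 0], 0], [[-0.086, -0.003, 0], 0], [[-0.092, -0.001, 0], 0], [[-0.098, 0.001, 0], 0], [[-0.104, 0.005, 0], 0], [[-0.109, 0.009, 0], 0], [[-0.113, 0.014, 0], 0], [[-0.117, 0.019, 0], 0], [[-0.12, 0.025, 0], 0], [[-0.122, 0.031, 0], 0]]}}

```text
time_s: 73.47
tcp_pos: [0.4591, 0.2473, 0.1236]
eef_rot: [-90.0, 0.0, 138.0]
contact_force: [0.2, 0.5, 1.5]
gripper_width: 0.0005
```

Request:
{"api": "apply_moves", "payload": {"rows": [[[0, 0.003, 0], 0], [[0, 0.006, 0], 0], [[0, 0.008, 0], 0], [[0, 0.008, 0], 0]]}}

```text
time_s: 73.97
tcp_pos: [0.4588, 0.2475, 0.116]
eef_rot: [-90.0, -0.0, 138.0]
contact_force: [-0.0, 0.2, 0.2]
gripper_width: 0.0002
```

Request:
{"api": "apply_moves", "payload": {"rows": [[[0, 0.001, 0], 0], [[0, 0.002, 0], 0], [[0, 0.002, 0], 0]]}}

```text
time_s: 74.35
tcp_pos: [0.4589, 0.2475, 0.1148]
eef_rot: [-90.0, 0.0, 138.0]
contact_force: [-2.4, -0.9, 8.6]
gripper_width: 0.0005
```

Request:
{"api": "apply_moves", "payload": {"rows": [[[0, -0.02, 0], 0], [[0, -0.07, 0], 0], [[0, -0.12, 0], 0], [[0, -0.17, 0], 0], [[-0.0, -0.19, 0.04], 0], [[-0.05, -0.19, 0.09], 0], [[-0.1, -0.19, 0.14], 0], [[-0.15, -0.19, 0.19], 0], [[-0.2, -0.19, 0.23], 0], [[-0.24, -0.19, 0.26], 0], [[-0.24, -0.19, 0.26], 0], [[-0.24, -0.19, 0.26], 0]]}}

```text
time_s: 75.85
tcp_pos: [0.4632, -0.1071, 0.3038]
eef_rot: [-90.0, -0.0, 137.9]
contact_force: [0.6, 0.1, -0.4]
gripper_width: 0.0002
```

Run:
```python
from h import *
s=get_state(); print(s['time_s'],s['contact_force'],s['tcp_pos'])
stack('w27')
c=cam('scene'); save(c,'s27'); W=cloud(c); b=tobox(W.reshape(-1,3)).reshape(384,512,2)
for n,sg in(('left',1),('right',-1)):
    for y0 in(.03,.05,.07,.09):
        m=(abs(sg*b[...,1]-y0)<.006)&(abs(b[...,0])<.12)&(W[...,2]>.02); print(n,y0,m.sum(),np.nanmedian(W[m][:,2]).round(4))
```

```text
75.85 [ 0.57561076  0.10850221 -0.42703385] [ 0.4632347  -0.10712941  0.30376875]
plate (array([ 0.3295, -0.0103,  0.065 ]), 0.0902)
lo 0.019 h 0.0487 (array([ 0.5314, -0.1532,  0.0303]), 0.0003)
lo 0.03 h 0.0578 (array([ 0.5305, -0.1548,  0.0267]), 0.0003)
lo 0.0425 h 0.0598 (array([ 0.5315, -0.1546,  0.0238]), 0.0003)
lo 0.053 h 0.0675 (array([ 0.5313, -0.1555,  0.0197]), 0.0003)
lo 0.063 h 0.0679 (array([ 0.5316, -0.1553,  0.0163]), 0.0003)
left 0.03 315 0.0492
left 0.05 313 0.0491
left 0.07 314 0.049
left 0.09 308 0.0489
right 0.03 329 0.0491
right 0.05 335 0.0492
right 0.07 345 0.0492
right 0.09 353 0.0491
```

View pics/s27.png

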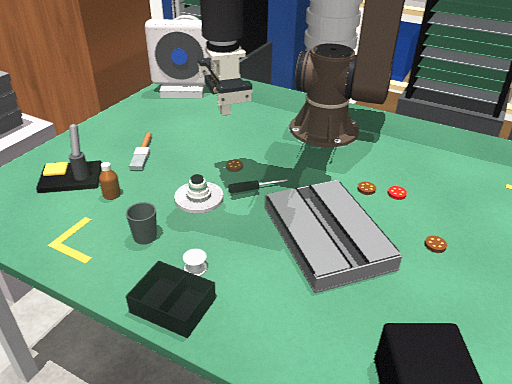

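View pics/w27.png

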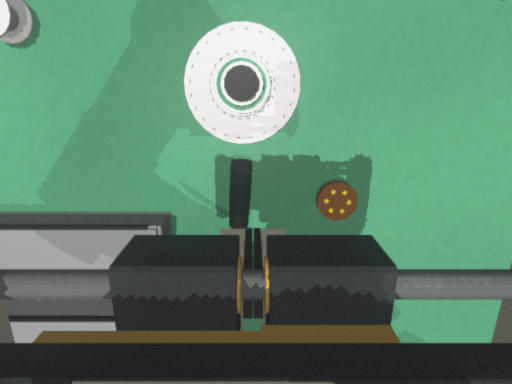

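Both flaps are level (0.049 m across their width). The stack stands complete at (242,84) in the wrist view, and the bystanders are where they started.

```bash
python3 -c "
from h import *
print(close_job())"
```

```text
the job is handed in; nothing more can be done
None
```

The job is done and was handed in at about 76 s of the 210 s allowed.

- **Flaps opened:** I pushed both back to their end stops. The push force peaked at about 43 N in total at the fingertips on the right flap, and about 21 N on the left.
- **Discs:** All five were in the box. I slid the heat sink about 18 mm inside the box with closed fingers so the gripper could get around it. I then stacked heat sink, insulator, board, diffuser and cover on the plate, widest at the bottom. No grip slipped and no disc was seen to shift on its own.
- **Flaps shut:** I folded both down after the box was empty.

**Last checks**
- **Stack:** It was intact, with its top at 68 mm. By camera, the disc centres lie within about 2.5 mm of one another and about 1.5 mm of the plate centre, against a calibration of about 2 mm.
- **Flaps and bench:** Both flaps read level at 49 mm across their width. In the pictures, the other things on the bench stand where they began.
- **A check that failed:** The plate-centre fit in my stack-check script gave wrong values because of its image mask. I used the plate centre measured earlier, on which the top and wrist cameras agreed to about 0.5 mm.

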